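# Sort chipped bonsai pots into the seconds crate and face up the sale lane

## Task

Clear the slanted rack: stand the two pots with a broken rim corner upright on the floor of the black seconds crate, and load the whole pot upright into the pot lane of the shelf tray, behind the two pots already there. Slide the file forward so that all three pots stand in single file between the rails, closed up against one another and the front stop. Set every pot down gently, without dropping or knocking it, and leave the paste jars, brush and cutters where they are.

Things in the scene. Friction and masses are not known exactly. Their poses are not given: they have to be found in the camera images.
- rack: fixed wooden display rack, 330 mm wide (its y), 160 mm deep (its x), board sloping down towards the robot at 0.5 rad (28.6 deg); origin on the table under its centre. Three pots stand on the board in a row across its width, about 110 mm apart centre to centre, in any order, each resting against a 14 mm high ledge along the board's lower edge
- pot_sound: whole plain clay bonsai pot, 82 mm tall, square: 66 mm over the rim band (top 22 mm) and the foot band, 62 mm between; open on top, walls 6 to 8 mm, about 0.26 kg. Origin at the centre of the underside, z along its axis to the mouth, x and y square to its faces. It starts on the sloping rack, leaning 0.5 rad towards the robot, its x up the slope, its y across the rack
- pot_chipped_a: chipped pot, a reject: same clay, size and axes as pot_sound, but the rim corner at its own +x +y is snapped off, 22 mm along both faces and 40 mm deep; the middle 20 mm of every face is whole up to the rim. It starts on the sloping rack, leaning 0.5 rad towards the robot, its x up the slope, its y across the rack
- pot_chipped_b: the second chipped pot, a reject, like pot_chipped_a, but with the rim corner at its own +x -y snapped off. It starts on the sloping rack, leaning 0.5 rad towards the robot, its x up the slope, its y across the rack
- pot_front: whole pot like pot_sound, standing upright in the pot lane, nearest the front stop but 10 to 40 mm short of it
- pot_second: whole pot like pot_sound, standing upright in the pot lane behind pot_front (nearer the robot), with a gap of 5 to 45 mm between them; its centre is at most 153 mm behind lane_end
- tray: fixed grey shelf tray, loaded from the robot's side, 310 mm long (its x), 190 mm wide (its y), deck 12 mm high, to the robot's left or right; origin on the table under its centre. Two lanes run along its x between steel guide rails: the pot lane at y = +47 mm, the paste-jar lane at y = -47 mm. Pots slide on the deck: a push of 2 to 12 N moves the file of three
- lane_end (a point): point on the deck (12 mm above the table), on the pot lane's centre line, at the inner face of the clear front stop (40 mm high); axes as the tray's, so the lane runs from here to -x. Three pots closed up against the stop have their centres 33, 99 and 165 mm behind this point
- lane_mouth (a point): point on the deck, on the pot lane's centre line, at its open loading end, 298 mm behind lane_end. The lane's rails stand 74 mm apart clear and 29 mm above the deck, and flare out to 86 mm over the last 30 mm to this end
- crate: fixed black slatted plastic crate for the seconds, open on top, 300 mm (its x) by 200 mm (its y), 100 mm high, walls and floor 6 mm, on the other side of the robot from the tray; origin under its centre
- crate_in (a point): centre of the crate's inner floor, 6 mm above the table; axes as the crate's
- jar_0: jar of cut paste, 52 mm diameter, 46 mm tall, standing in the other lane of the tray nearest the front stop; origin at the centre of its underside. Not to be disturbed
- jar_1: second jar of cut paste, like jar_0, behind it in the same lane. Not to be disturbed
- brush: bench brush, 170 mm long along its x, lying on the table between the robot and the rack; origin under its middle. Not to be disturbed
- cutters: pair of steel branch cutters, about 150 mm long along its x, 14 mm high, lying on the table beyond the rack; origin under the pivot. Not to be disturbed

How it is judged:
At the end, for the whole second after the job is handed in: Both chipped pots upright (0.15 rad) on the crate floor, within 125 mm (x) and 80 mm (y) of its middle. The three whole pots, any order, upright (0.1 rad) on the pot lane's deck, within 12 mm of its centre line, centres at most 178 mm behind the stop (13 mm slack in all). All released, at rest (x of pot_chipped_a in the frame of crate_in between -0.125 and 0.125 m and y of pot_chipped_a in the frame of crate_in between -0.08 and 0.08 m and z of each of pot_chipped_a, pot_chipped_b in the frame of crate_in below 0.012 m and angle between each of pot_chipped_a, pot_chipped_b's own z axis and vertical below 0.15 rad and linear speed of each of pot_chipped_a, pot_chipped_b, pot_sound, pot_front, pot_second below 0.02 m/s and x of pot_chipped_b in the frame of crate_in between -0.125 and 0.125 m and y of pot_chipped_b in the frame of crate_in between -0.08 and 0.08 m and x of pot_sound in the frame of lane_end between -0.178 and -0.028 m and y of pot_sound in the frame of lane_end between -0.012 and 0.012 m and z of pot_sound in the frame of lane_end between -0.006 and 0.006 m and angle between each of pot_sound, pot_front, pot_second's own z axis and vertical below 0.1 rad and x of pot_front in the frame of lane_end between -0.178 and -0.028 m and y of pot_front in the frame of lane_end between -0.012 and 0.012 m and z of pot_front in the frame of lane_end between -0.006 and 0.006 m and x of pot_second in the frame of lane_end between -0.178 and -0.028 m and y of pot_second in the frame of lane_end between -0.012 and 0.012 m and z of pot_second in the frame of lane_end between -0.006 and 0.006 m); the robot touches nothing.
It fails at once if a pot is dropped or banged down in the crate or on the tray (contact force above 100 N, a fall of some 40 mm) (contact force between any of pot_chipped_a, pot_chipped_b, pot_sound and crate above 100 N or contact force between any of pot_chipped_a, pot_chipped_b, pot_sound and tray above 100 N).
It fails at once if pots are knocked hard together or rammed against the front stop (above 150 N) (contact force between any of pot_chipped_b, pot_sound, pot_front, pot_second and pot_chipped_a above 150 N or contact force between any of pot_sound, pot_front, pot_second and pot_chipped_b above 150 N or contact force between any of pot_front, pot_second and pot_sound above 150 N or contact force between pot_second and pot_front above 150 N or contact force between any of pot_front, pot_second and tray above 150 N).
It fails at once if a paste jar, the brush or the cutters are disturbed (moved more than 20 mm) (distance of any of jar_0, jar_1, brush, cutters from where it was at the start of the episode above 0.02 m).
It also fails if it takes over 72 s, if anything falls off the work surface, if the arm or the gripper's body presses on something with over 40 N, if the wrist force passes 120 N, or if a joint passes its speed limit or range.

## Robot

A 7-joint arm with a two-finger parallel gripper is mounted at the origin on the work surface. World frame = base frame: x ahead of the robot, y to its left, z up, the work surface at z = 0. Lengths are in m, angles in rad, forces in N, time in s.
With the tool pointing down it reaches from about 0.4 to 0.875 m from the base axis. Payload 19.3 kg.
Tool frame: the origin (TCP) lies on the centre line of the jaws, within the pads' length; the fingertips stand 25 mm ahead of it and the grasp point (between the pads) lies 6 mm ahead of it (tips_ahead is the distance from the TCP to the fingertips, in m); z points along the fingers, y is the direction in which the jaws open and shut (so a half turn about z gives the same grasp; the last joint's range is limited). The gripper opens to 85 mm and grips with 20 to 120 N. Pads are 22 mm wide; open, the fingers measure 114 mm over their backs; the gripper's body (76 mm by 85 mm) begins 54 mm behind the grasp point. The pads swing forward as they close: fully open they stand 13 mm farther back than shut.
Start: joints at [-1.223, 0.521, -0.036, 1.599, 0.021, 1.021, -0.113], TCP at [0.254, 0.571, 0.226] pointing down, gripper open.
Joint ranges: [-2.91, 2.91], [-0.3, 2.13], [-1.5, 1.42], [0.17, 2.43], [-1.26, 4.41], [0.16, 1.93], [-2.52, 2.52]. Speed limits (rad/s): [1.89, 1.89, 2.39, 2.39, 3.01, 3.01, 3.01].

## Interface

Orientations are given as [roll, pitch, yaw] about the fixed x, y, z axes, in that order (R = Rz(yaw) Ry(pitch) Rx(roll)).
In Python, from workcell import observe, grab_frame, job_done, outline_of, tips_ahead gives the robot as it stands. The module is installed in compiled form; this text tells all that it offers.
- The arm moves only by the tool move_arm, never from a script. Its argument "motion" is a list of rows, each a list of 2 entries, a list of its own where there are three numbers: the shift along the world's x, y, z in mm, then the turn, a rotation vector about the world's x, y, z in rad. A call has 1 to 12 rows; each row is the pose to reach, as a shift and turn from the pose commanded when the call began; what a row does not reach only later rows make up. A row lasts 1/8 s, in which the tool goes at most 62.5 mm and 10.7 degrees, less where a joint would pass 70% of its speed; a pose out of reach is approached as far as the arm can. A call with a gripper value outside its range is refused whole. "jaw" is the finger opening in mm, from 0 to 85.4, set as the call begins (left out, the last holds). The fingers move at their own pace and stop on an object; "grip_force" is the grip in N (left out, the last holds). Time passes only in rows, so rows that repeat a pose let the fingers close. It gives the time, the measured TCP pose, the force and the opening at its end, in the units of the state.
- observe(): the state, without advancing time (a new reading comes with each control period).
- grab_frame(name): name is "side" or "top"; returns a dict with "frame" (480x640x3 uint8, red, green, blue), "fx", "fy", "cx", "cy" (pixels), "T" (4x4, takes a point from camera to world coordinates). Camera axes: x right, y down, z forward; pixel columns grow to the right and rows downward; lengths in m; the calibration is good to about 2 mm. A picture is of the moment at which its call begins. There is no depth.
- job_done(): hands the job in, once; it reports no verdict.
Trained networks look in the newest picture that a camera, given by its name, has taken for a name from the list of things; names that differ only in an ending like _2 or _b are one class to them, and where a whole thing is asked for, a point or a joint stands for the part that bears it (a point fixed in the world has none). Each returns a list of dicts, best first, with "score" (0 to 1); they miss things now and then, are a little off and sometimes report something else, mostly with a low value. They report only what shows in the picture. A call takes as long as a camera call.
- outline_of(label, camera): "pixels" (480x640 bool, what is visible of it) and "pixel" ([column, row] in pixels, amid what is visible of it).
The state is a dict: "clock": time; "qpos": joint angles; "qd": joint speeds; "joint_efforts": joint torques, N m; "position": TCP position; "tool_rot": TCP orientation; "force": force on the tool from outside, world axes, zero at the start; "moment": the same for the moment, N m; "grip_width": finger opening in m.
Only numpy, scipy, OpenCV 4.12 (cv2) and the standard library are available. Lean on these libraries where they do the work, as an engineer would, in place of code of your own. Each camera call takes 0.05 s, during which the arm holds its last target.

## Working session

There is one attempt and no reset: what is moved stays moved. The work goes in short steps, Python scripts to look and compute and a tool call to move; the robot and the scene stay as the last step left them, time stands still between calls to the robot, and variables do not carry over. Pictures are saved under pics/ and viewed, and the job is handed in when it is done.

Besides the shell and the picture viewer there is one more tool, called as name(argument=value, ...) on one line, values as JSON. move_arm: Moves the arm, as the interface text tells. Its arguments: {"type":"object","properties":{"motion":{"type":"array"},"jaw":{"type":"number"},"grip_force":{"type":"number"}},"required":["motion"]}

```bash
mkdir -p pics
cat > h.py <<'E'
import numpy as np, cv2
from workcell import *
def save(n,f): cv2.imwrite('pics/'+n+'.png', f['frame'][:,:,::-1])
E
python3 - <<'E'
from h import *
for c in('side','top'):
    f=grab_frame(c); save(c+'0',f); print(c,f['fx'],f['fy'],f['cx'],f['cy']);print(np.round(f['T'],4).tolist())
s=observe();print({k:np.round(v,4).tolist() for k,v in s.items()}, tips_ahead if not callable(tips_ahead) else tips_ahead())
E
```

```text
side 545.5556192434047 545.5556192434047 325.24912189679986 240.75882838125958
[[0.8251, -0.4329, 0.3631, 0.074], [-0.5649, -0.6444, 0.5154, -0.6856], [0.0109, -0.6304, -0.7762, 1.1436], [0.0, 0.0, 0.0, 1.0]]
top 582.404848400889 582.404848400889 318.05212190510906 231.74650609425217
[[-0.0006, -0.9955, 0.0946, 0.4444], [-0.9997, -0.0016, -0.0235, 0.0321], [0.0235, -0.0946, -0.9952, 1.4769], [0.0, 0.0, 0.0, 1.0]]
{'clock': 0.1, 'qpos': [-1.2232, 0.522, -0.0363, 1.5999, 0.0212, 1.0211, -0.1128], 'qd': [0.0001, -0.0012, -0.001, 0.0005, 0.0013, 0.0002, 0.0012], 'joint_efforts': [0.0033, -92.8493, 1.9841, -37.0526, 0.0181, 0.0055, -0.0001], 'position': [0.2535, 0.571, 0.2251], 'tool_rot': [-3.1406, 0.0001, 2.7238], 'force': [0.6115, -1.033, 0.5714], 'moment': [-0.0369, 0.0277, -0.0387], 'grip_width': 0.0857} 0.025
```

View pics/side0.png

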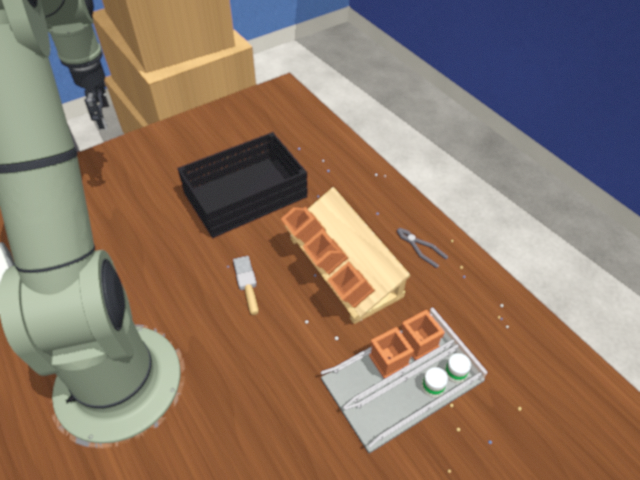

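View pics/top0.png

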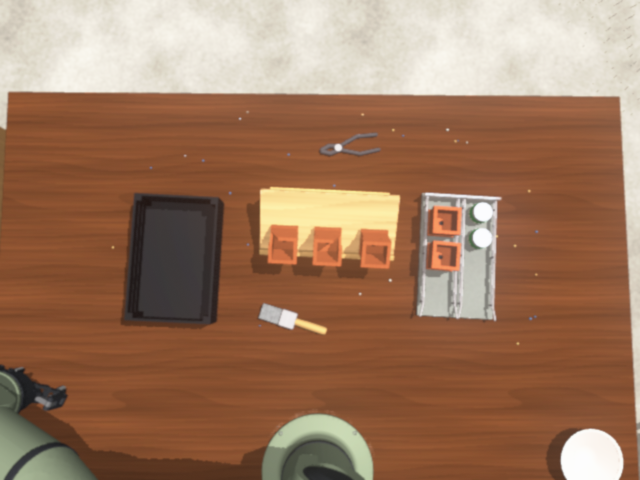

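Run:
```python
import cv2,numpy as np
t=cv2.imread('pics/top0.png');s=cv2.imread('pics/side0.png')
cv2.imwrite('pics/t_rack.png',cv2.resize(t[175:285,250:410],None,fx=5,fy=5,interpolation=cv2.INTER_CUBIC))
cv2.imwrite('pics/s_rack.png',cv2.resize(s[180:330,270:420],None,fx=4,fy=4,interpolation=cv2.INTER_CUBIC))
cv2.imwrite('pics/t_tray.png',cv2.resize(t[185:330,405:510],None,fx=4,fy=4,interpolation=cv2.INTER_CUBIC))
```

```text
(no output)
```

View pics/t_rack.png

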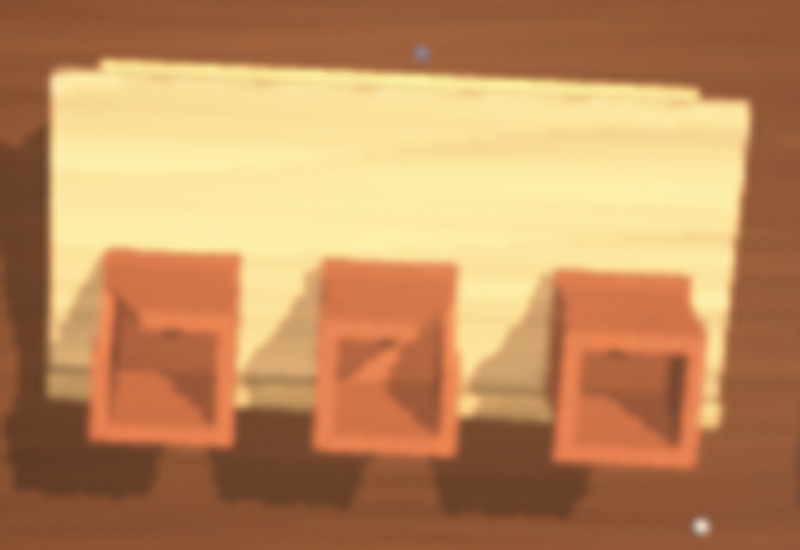

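View pics/s_rack.png

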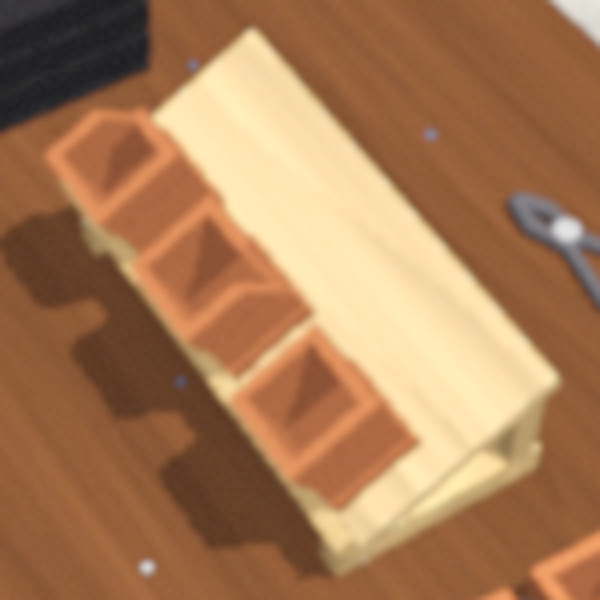

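View pics/t_tray.png

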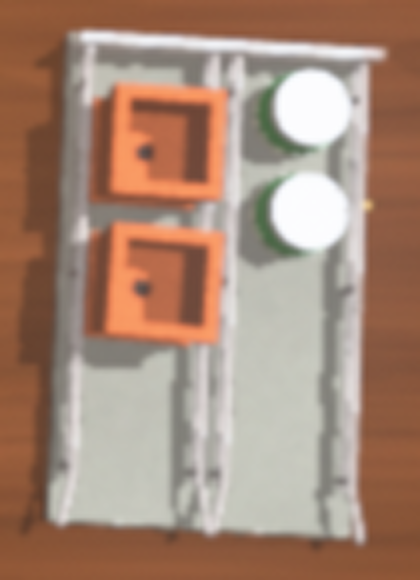

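```bash
cat > fit.py <<'E'
from h import *
from scipy.optimize import minimize
from scipy.spatial.transform import Rotation as R
def cams(names=('side','top')):
    d={}
    for c in names:
        f=grab_frame(c); d[c]=f
    return d
def proj(f,P):
    T=f['T'];p=(P-T[:3,3])@T[:3,:3]
    return np.c_[f['fx']*p[:,0]/p[:,2]+f['cx'],f['fy']*p[:,1]/p[:,2]+f['cy']]
S=4
def hull(f,Ps,bb):
    x0,y0,x1,y1=bb
    m=np.zeros(((y1-y0)*S,(x1-x0)*S),np.uint8)
    for P in Ps:
        q=(proj(f,P)+0.5-[x0,y0])*S-0.5
        h=cv2.convexHull(q.astype(np.float32))
        cv2.fillConvexPoly(m,np.round(h*16).astype(np.int32),1,shift=4)
    return cv2.resize(m.astype(np.float32),(x1-x0,y1-y0),interpolation=cv2.INTER_AREA)
def box(x0,x1,y0,y1,z0,z1): return np.array([[x,y,z] for x in(x0,x1) for y in(y0,y1) for z in(z0,z1)],float)
def potv(chip=None):
    a=.033
    V=list(box(-a,a,-a,a,0,.082))
    if chip is not None:
        c=np.array([a,a*chip,.082]); V=[v for v in V if not np.allclose(v,c)]
        V+= [[a-.022,a*chip,.082],[a,(a-.022)*chip,.082],[a,a*chip,.042]]
    return np.array(V)
def pose(V,r,t): return V@r.as_matrix().T+np.array(t)
def bbox(m,pad=12):
    ys,xs=np.where(m); return max(0,xs.min()-pad),max(0,ys.min()-pad),min(640,xs.max()+pad),min(480,ys.max()+pad)
def fit(fn,masks,fr,x0,steps):
    bbs={c:bbox(masks[c]) for c in masks}
    def cost(p):
        t=0
        Ps=fn(p)
        for c,m in masks.items():
            b=bbs[c]; h=hull(fr[c],Ps,b); mm=m[b[1]:b[3],b[0]:b[2]].astype(np.float32)
            t+=np.abs(h-mm).sum()/mm.sum()
        return t
    x=np.array(x0,float);best=None
    for k in range(3):
        sim=np.vstack([x]+[x+np.eye(len(x))[i]*steps[i]/(k+1) for i in range(len(x))])
        r=minimize(cost,x,method='Nelder-Mead',options=dict(initial_simplex=sim,xatol=1e-5,fatol=1e-5,maxfev=1500)); x=r.x
    return r
E
python3 - <<'E'
from fit import *
import pickle
fr=cams(); D={'fr':fr,'m':{}}
for c in fr:
    for l in ('pot_sound','pot_chipped_a','pot_front','tray','crate','rack'):
        o=outline_of(l,c)
        print(c,l,[(round(d['score'],2),np.round(d['pixel']).tolist(),int(d['pixels'].sum())) for d in o])
        D['m'][c,l]=[(d['score'],np.array(d['pixels'])) for d in o]
pickle.dump(D,open('d0.pkl','wb'))
E
```

```text
side pot_sound [(0.57, [351.0, 286.0], 1215)]
side pot_chipped_a [(0.75, [304.0, 221.0], 930), (0.56, [327.0, 252.0], 1174), (0.47, [364.0, 253.0], 4974), (0.3, [390.0, 352.0], 1487)]
side pot_front [(0.87, [423.0, 333.0], 1324)]
side tray [(0.89, [390.0, 390.0], 8609)]
side crate [(0.73, [244.0, 181.0], 8463)]
side rack [(0.91, [362.0, 252.0], 4981)]
top pot_sound []
top pot_chipped_a [(0.95, [282.0, 242.0], 1106), (0.59, [326.0, 247.0], 1072)]
top pot_front [(0.74, [442.0, 221.0], 958), (0.35, [175.0, 258.0], 11585)]
top tray [(0.82, [465.0, 274.0], 6698)]
top crate [(0.61, [176.0, 260.0], 11600)]
top rack [(0.92, [327.0, 212.0], 6638), (0.54, [284.0, 319.0], 822)]
```

Run:
```python
from fit import *
import pickle
D=pickle.load(open('d0.pkl','rb'));fr=D['fr']
for c in fr:
    hsv=cv2.cvtColor(fr[c]['frame'],cv2.COLOR_RGB2HSV)
    for l in('pot_chipped_a','rack','pot_front'):
        px=hsv[D['m'][c,l][0][1]]; print(c,l,np.percentile(px,[5,50,95],axis=0).tolist())
    print('table',np.percentile(hsv[330:400,300:360].reshape(-1,3) if c=='top' else hsv[330:400,250:310].reshape(-1,3),[5,50,95],axis=0).tolist())
    f=fr[c]['frame'].astype(int)
    m=((f[...,0]-f[...,2])>95)&((f[...,0])>150)&(f[...,1]<0.68*f[...,0])
    im=fr[c]['frame'].copy(); im[m]=[0,255,0]
    cv2.imwrite(f'pics/seg_{c}.png',cv2.resize(im[170:350,240:520][:,:,::-1],None,fx=2.8,fy=2.8))
```

```text
side pot_chipped_a [[10.0, 132.0, 144.45], [11.0, 154.0, 180.0], [14.0, 159.0, 225.0]]
side rack [[18.0, 72.0, 191.0], [20.0, 80.0, 255.0], [22.0, 106.0, 255.0]]
side pot_front [[9.0, 106.30000000000001, 127.0], [11.0, 154.0, 179.0], [12.0, 161.0, 240.0]]
table [[12.0, 152.0, 138.0], [12.0, 156.0, 147.0], [13.0, 160.0, 154.0]]
top pot_chipped_a [[9.0, 135.25, 161.0], [10.0, 165.0, 209.0], [14.0, 168.0, 235.0]]
top rack [[16.0, 85.0, 200.0], [23.0, 95.0, 251.0], [25.0, 129.0, 253.0]]
top pot_front [[8.0, 112.0, 113.0], [9.0, 151.0, 186.0], [11.0, 160.0, 248.0]]
table [[11.0, 158.0, 128.0], [11.0, 162.0, 138.0], [11.0, 165.0, 145.0]]
```

View pics/seg_top.png

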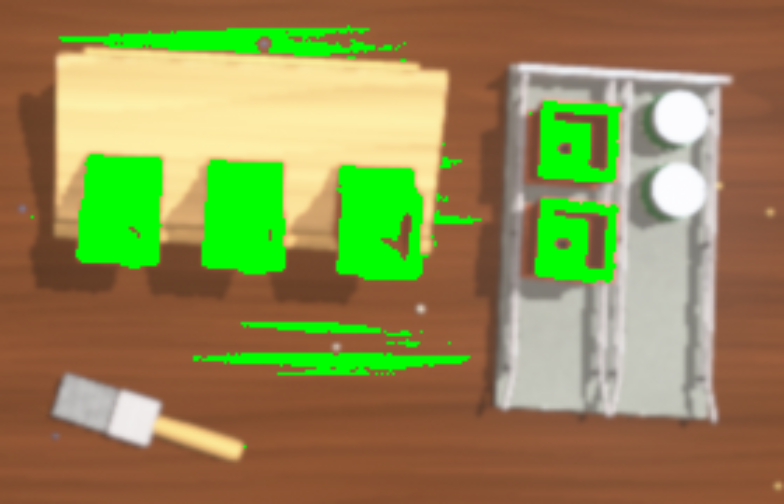

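View pics/seg_side.png

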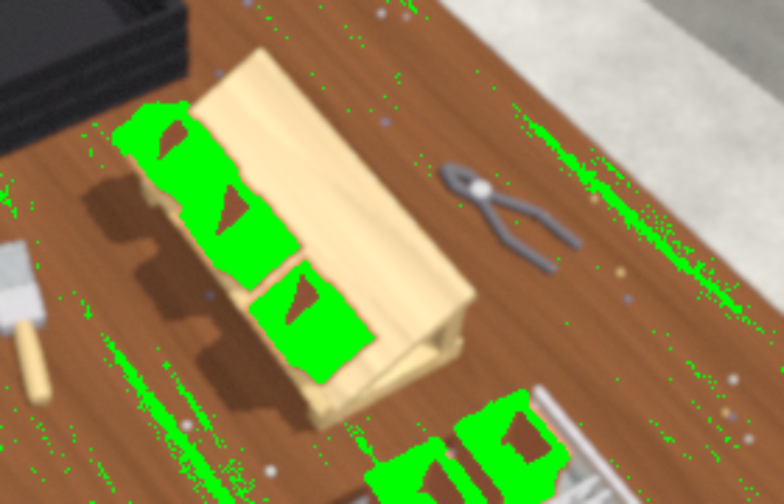

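```bash
cat > run1.py <<'E'
from fit import *
import pickle
D=pickle.load(open('d0.pkl','rb'));fr=D['fr'];M=D['m']
def clay(c,roi):
    f=fr[c]['frame'].astype(int)
    m=((f[...,0]-f[...,2])>95)&((f[...,0])>150)&(f[...,1]<0.68*f[...,0])
    z=np.zeros_like(m);x0,y0,x1,y1=roi;z[y0:y1,x0:x1]=m[y0:y1,x0:x1]
    return z
def clean(m,amin=300):
    m=m.astype(np.uint8);cs,_=cv2.findContours(m,cv2.RETR_EXTERNAL,cv2.CHAIN_APPROX_NONE)
    o=np.zeros_like(m)
    for q in cs:
        if cv2.contourArea(q)>amin: cv2.drawContours(o,[q],-1,1,-1)
    return o.astype(bool)
# rack pots
m={'top':clean(clay('top',(262,222,396,280))),'side':clean(clay('side',(275,195,385,315)))}
def rackpots(p):
    yaw,x,y,z,d1,d2=p
    r=R.from_euler('z',yaw)*R.from_euler('y',-0.5)
    yv=R.from_euler('z',yaw).apply([0,1,0])
    t=np.array([x,y,z])
    return [pose(potv(1),r,t+yv*d1),pose(potv(-1),r,t),pose(potv(),r,t-yv*d2)]
res={}
r=fit(rackpots,m,fr,[-0.02,.5,.0,.06,.11,.11],[.03,.02,.02,.02,.01,.01]);print('rackpots',np.round(r.x,4),r.fun);res['rp']=r.x
for c in fr:
    r1=fit(rackpots,{c:m[c]},fr,r.x,[.01,.004,.004,.004,.004,.004]);print(c,np.round(r1.x,4),r1.fun)
# crate
cm={c:M[c,'crate'][0][1] for c in fr}
def cr(p): 
    return [pose(box(-.15,.15,-.1,.1,0,.1),R.from_euler('z',p[2]),[p[0],p[1],0])]
rc=fit(cr,cm,fr,[.45,.38,0],[.03,.03,.05]);print('crate',np.round(rc.x,4),rc.fun);res['cr']=rc.x
def tr(p):
    r=R.from_euler('z',p[2]);t=[p[0],p[1],0]
    V=np.vstack([box(-.155,.155,-.095,.095,0,.012),box(-.125,.143,-.087,.087,.012,.041),box(.143,.147,-.095,.095,.012,.052)])
    return [pose(V,r,t)]
tm={}
for c in fr:
    u=M[c,'tray'][0][1].astype(np.uint8)
    q=cv2.findNonZero(u);o=np.zeros_like(u);cv2.fillConvexPoly(o,cv2.convexHull(q),1);tm[c]=o.astype(bool)
rt=fit(tr,tm,fr,[.45,-.33,0],[.03,.03,.05]);print('tray',np.round(rt.x,4),rt.fun);res['tr']=rt.x
for c in fr:
    r1=fit(tr,{c:tm[c]},fr,rt.x,[.01,.01,.01]);print(c,np.round(r1.x,4),r1.fun)
# tray pots
pm={'side':clean(clay('side',(365,305,450,385)))}
tt=clay('top',(425,200,466,275))
for d in M['top','pot_front'][:1]: tt|=d[1]
pm['top']=clean(tt)
def tp(p):
    r=R.from_euler('z',p[0])
    ex=r.apply([1,0,0]);t=np.array([p[1],p[2],.012])
    return [pose(potv(),R.from_euler('z',p[0]),t),pose(potv(),r,[p[3],p[4],.012])]
rp=fit(tp,pm,fr,[rt.x[2],.53,-.28,.44,-.28],[.03,.02,.02,.02,.02]);print('traypots',np.round(rp.x,4),rp.fun);res['tp']=rp.x
rs=fit(tp,{'side':pm['side']},fr,rp.x,[.01]*5);print('side only',np.round(rs.x,4),rs.fun);res['tps']=rs.x
pickle.dump(res,open('res.pkl','wb'))
def draw(im,f,P,col):
    q=proj(f,P)
    for i in range(8):
        for j in range(i):
            if bin(i^j).count('1')==1: cv2.line(im,tuple(np.round((q[i]*3+1)*16).astype(int)),tuple(np.round((q[j]*3+1)*16).astype(int)),col,1,cv2.LINE_AA,4)
for c in fr:
    im=cv2.resize(fr[c]['frame'][:,:,::-1],None,fx=3,fy=3,interpolation=cv2.INTER_CUBIC)
    rr=R.from_euler('z',r.x[0])*R.from_euler('y',-.5);yv=R.from_euler('z',r.x[0]).apply([0,1,0])
    for d in(r.x[4],0,-r.x[5]): draw(im,fr[c],pose(box(-.033,.033,-.033,.033,0,.082),rr,r.x[1:4]+yv*d),(255,0,0))
    draw(im,fr[c],cr(rc.x)[0],(0,255,0))
    T=tr(rt.x)[0];draw(im,fr[c],T[:8],(0,255,0))
    rz=R.from_euler('z',rt.x[2])
    draw(im,fr[c],pose(box(-.155,.143,.047-.037,.047+.037,.012,.041),rz,[rt.x[0],rt.x[1],0]),(255,0,255))
    for P in tp(rp.x): draw(im,fr[c],P,(255,255,0))
    roi={'top':[(180,285,250,410),(185,330,410,505),(185,335,115,235)],'side':[(180,330,270,420),(295,450,310,495),(130,240,170,320)]}[c]
    for i,(y0,y1,x0,x1) in enumerate(roi):
        k=im[3*y0:3*y1,3*x0:3*x1];cv2.imwrite(f'pics/ov_{c}{i}.png',cv2.resize(k,None,fx=1.3,fy=1.3))
E
python3 run1.py
```

```text
rackpots [-0.0419  0.5594 -0.0207  0.0654  0.1029  0.1154] 0.24366697669029236
side [-0.041   0.6073  0.043  -0.0381  0.1205  0.1246] 0.04351820796728134
top [-0.046   0.5631 -0.0231  0.0214  0.1066  0.1175] 0.061995815485715866
crate [ 0.5144  0.3436 -0.0504] 0.03430121764540672
tray [ 0.5255 -0.3541 -0.0537] 0.05707475543022156
side [ 0.5261 -0.3542 -0.0581] 0.030491743236780167
top [ 0.5251 -0.354  -0.043 ] 0.024224208667874336
traypots [-0.0429  0.6054 -0.3098  0.3521 -0.2077] 1.1197810173034668
side only [-0.0422  0.6024 -0.3053  0.3538 -0.2028] 0.5713633298873901
```

```bash
sed -i 's/^r=fit(rackpots.*$/r=min([fit(rackpots,m,fr,[-0.045,.5+dx,-.02,z,.11,.11],[.03,.03,.02,.02,.01,.01]) for z in(.03,.06,.09) for dx in(0,.05)],key=lambda q:q.fun);print("rackpots",np.round(r.x,4),r.fun);res["rp"]=r.x/; s/\[rt.x\[2\],.53,-.28,.44,-.28\]/[rt.x[2],.60,-.31,.52,-.31]/' run1.py; python3 run1.py
```

```text
rackpots [-0.0386  0.5594 -0.0203  0.065   0.1025  0.115 ] 0.24231506884098053
side [-0.0254  0.5599 -0.019   0.0663  0.1004  0.1127] 0.14686352014541626
top [-0.046   0.5632 -0.0231  0.0213  0.1066  0.1176] 0.062051836401224136
crate [ 0.5144  0.3436 -0.0504] 0.03430121764540672
tray [ 0.5255 -0.3541 -0.0537] 0.05707475543022156
side [ 0.5261 -0.3542 -0.0581] 0.030491743236780167
top [ 0.5251 -0.354  -0.043 ] 0.024224208667874336
traypots [-0.0614  0.6059 -0.3095  0.5222 -0.3042] 0.5494312047958374
side only [-0.0711  0.6035 -0.3053  0.5468 -0.301 ] 0.22308766841888428
```

```bash
cd pics; ls -la ov*; cd ..; python3 -c "
import cv2,numpy as np
for n in('top','side'):
    a=[cv2.imread(f'pics/ov_{n}{i}.png') for i in(0,1)]
    print([x.shape for x in a])"
```

```text
-rw-r--r-- 1 agent agent 377123 Dec  6 11:01 ov_side0.png
-rw-r--r-- 1 agent agent 507456 Dec  6 11:01 ov_side1.png
-rw-r--r-- 1 agent agent 266689 Dec  6 11:01 ov_side2.png
-rw-r--r-- 1 agent agent 197445 Dec  6 11:01 ov_top0.png
-rw-r--r-- 1 agent agent 280157 Dec  6 11:01 ov_top1.png
-rw-r--r-- 1 agent agent 202740 Dec  6 11:01 ov_top2.png
[(410, 624, 3), (566, 370, 3)]
[(585, 585, 3), (604, 722, 3)]
```

View pics/ov_side0.png

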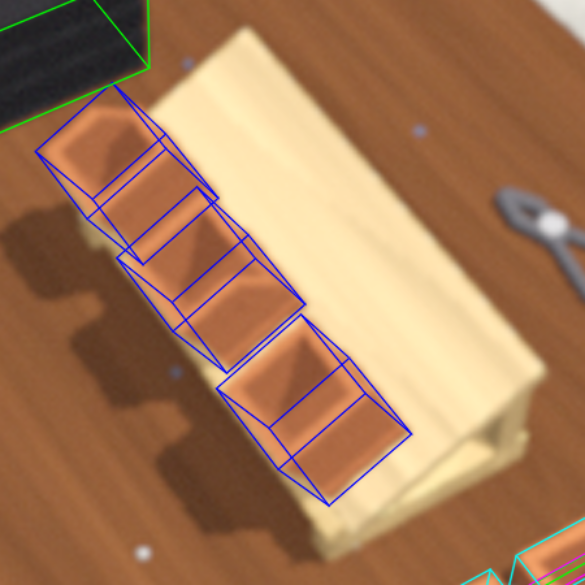

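View pics/ov_top0.png

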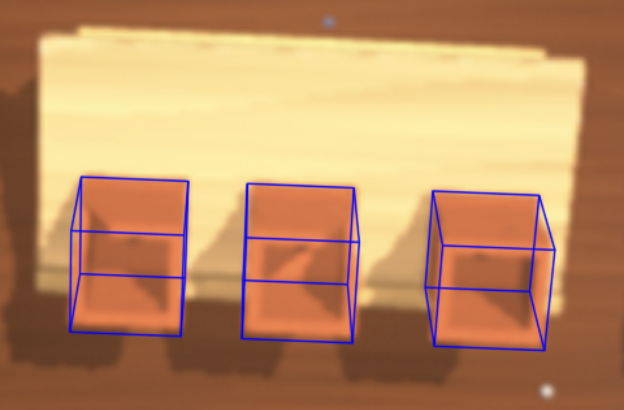

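View pics/ov_side1.png

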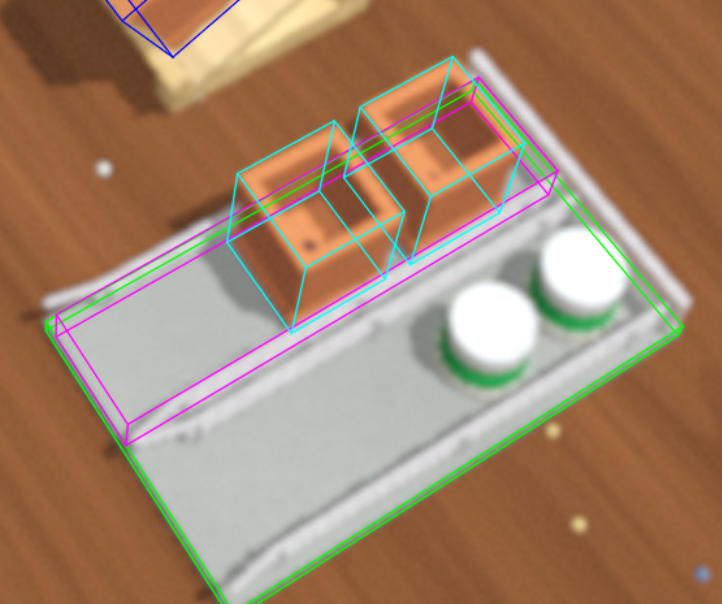

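View pics/ov_top1.png

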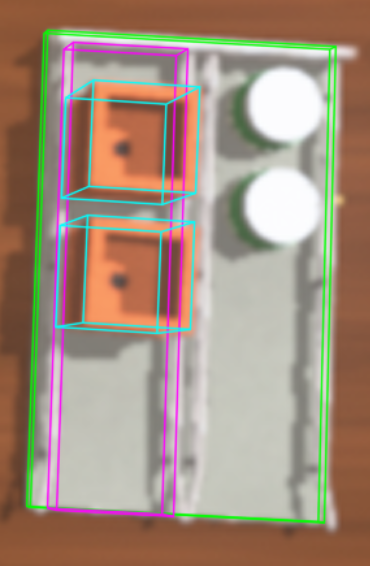

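```bash
cat > zoom.py <<'E'
import cv2,numpy as np
def zoom(src,dst,x0,y0,x1,y1,k):
    im=cv2.imread(src)[y0:y1,x0:x1];im=cv2.resize(im,None,fx=k,fy=k,interpolation=cv2.INTER_CUBIC)
    for x in range((x0+9)//10*10,x1,10):
        cv2.line(im,(int((x-x0+.5)*k),0),(int((x-x0+.5)*k),im.shape[0]),(255,255,255) if x%50==0 else (190,190,190),1); cv2.putText(im,str(x),(int((x-x0+.5)*k)+2,10),0,.35,(255,255,0),1)
    for y in range((y0+9)//10*10,y1,10):
        cv2.line(im,(0,int((y-y0+.5)*k)),(im.shape[1],int((y-y0+.5)*k)),(255,255,255) if y%50==0 else(190,190,190),1); cv2.putText(im,str(y),(0,int((y-y0+.5)*k)-2),0,.35,(255,255,0),1)
    cv2.imwrite(dst,im)
E
python3 - <<'E'
from zoom import zoom
zoom('pics/side0.png','pics/zs_r.png',275,195,385,315,6) if 0 else zoom('pics/side0.png','pics/zs_r.png',278,200,382,300,6)
zoom('pics/top0.png','pics/zt_r.png',262,220,397,275,5)
zoom('pics/side0.png','pics/zs_t.png',320,300,460,400,5)
zoom('pics/top0.png','pics/zt_t.png',410,188,505,280,6)
E
```

```text
(no output)
```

View pics/zs_r.png

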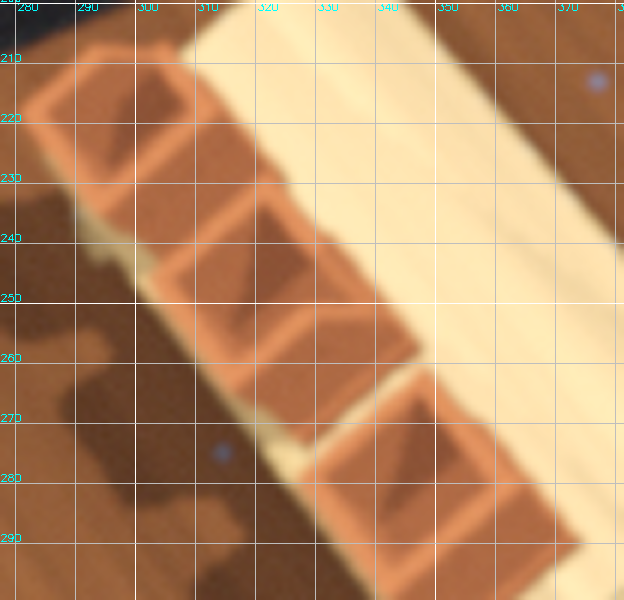

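View pics/zt_r.png

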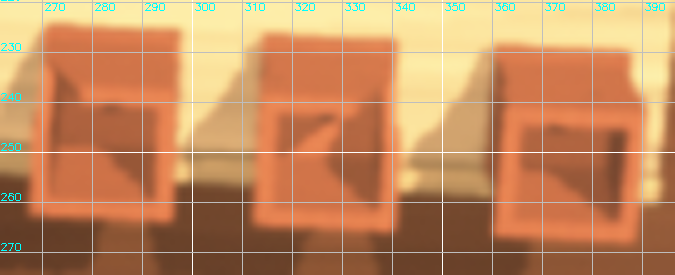

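View pics/zs_t.png

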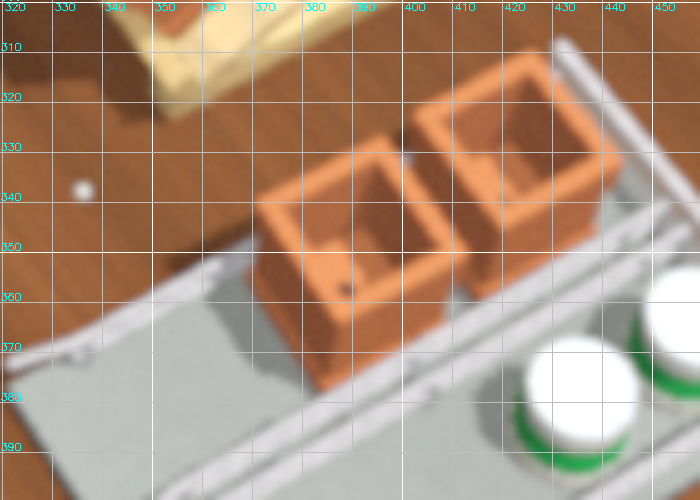

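View pics/zt_t.png

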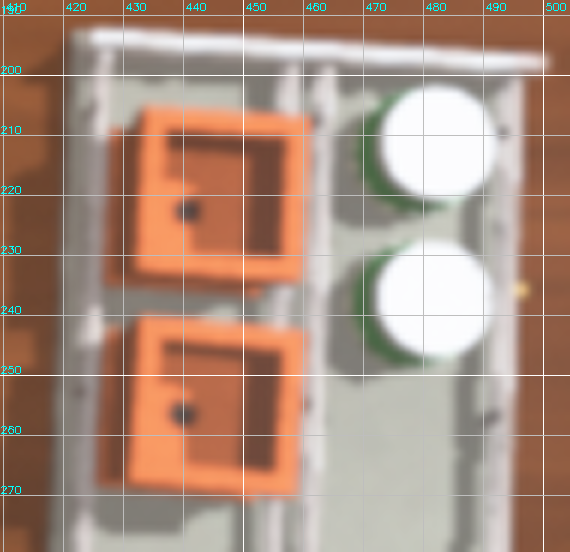

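```bash
cat > pts.py <<'E'
from fit import *
import pickle
from scipy.optimize import least_squares
fr=pickle.load(open('d0.pkl','rb'))['fr']
a=.033;H=.082
A={'a':dict(side={(-1,1,1):(281.2,219.2),(-1,-1,1):(294.5,235.7),(1,-1,1):(313,217.5),(1,-1,0):(325,230.3)},
 top={(1,1,0):(270.9,224.5),(1,-1,0):(297.5,225.5),(-1,1,1):(267.1,262.5),(-1,-1,1):(295.9,263.9)}),
'b':dict(side={(-1,1,1):(303.3,245.7),(1,1,1):(321.7,229.2),(-1,-1,1):(316.2,264.5),(1,-1,0):(348.3,257.5),(-1,-1,0):(328.3,274)},
 top={(1,1,0):(313.9,226.1),(1,-1,0):(340.9,227.5),(-1,1,1):(312.1,264.7),(-1,-1,1):(340.9,265.9)}),
's':dict(side={(-1,1,1):(327,279.5),(1,1,1):(348.3,260.3),(1,-1,1):(365,280),(-1,-1,1):(341.7,299.2),(1,-1,0):(374.7,290.3),(-1,-1,0):(354,309.3)},
 top={(1,1,0):(360.5,228.1),(1,-1,0):(387.5,229.5),(-1,1,1):(360.1,266.9),(-1,-1,1):(388.5,268.1),(1,-1,1):(389.9,242)})}
def res(p,full=False):
    yaw,tilt=p[:2];out=[]
    r=R.from_euler('z',yaw)*R.from_euler('y',-tilt)
    for i,k in enumerate('abs'):
        t=p[2+3*i:5+3*i]
        for c in A[k]:
            P=np.array([[x*a,y*a,z*H] for x,y,z in A[k][c]]);q=np.array(list(A[k][c].values()))
            e=proj(fr[c],pose(P,r,t))-q
            if full: print(k,c,np.round(e,1).tolist())
            out.append(e.ravel())
    return np.concatenate(out)
x0=[-.04,.5,.56,.09,.06,.56,-.02,.06,.56,-.13,.06]
s=least_squares(res,x0,loss='soft_l1')
print(np.round(s.x,4),s.cost);res(s.x,True)
E
python3 pts.py
```

```text
[-0.0333  0.4675  0.5655  0.0825  0.0602  0.561  -0.0221  0.0631  0.5564
 -0.1341  0.061 ] 10.344812095266576
a side [[-1.2, -0.9], [-1.2, -0.1], [0.8, 0.4], [1.3, 0.8]]
a top [[-0.6, -0.4], [0.1, -0.5], [0.4, 0.5], [-0.0, 0.1]]
b side [[-2.2, -0.1], [0.3, -1.6], [-0.5, -0.2], [0.6, 0.8], [0.2, 1.7]]
b top [[-0.3, -0.2], [-0.0, -0.6], [0.4, 0.2], [-0.1, -0.0]]
s side [[-1.0, -0.7], [-0.4, -0.3], [-0.5, 0.2], [0.2, 0.2], [0.6, 0.9], [-0.1, 0.1]]
s top [[-0.7, -0.1], [-0.5, -0.6], [0.4, 0.1], [0.2, -0.2], [1.2, -0.2]]
```

```bash
cat > pts2.py <<'E'
from fit import *
import pickle
from scipy.optimize import least_squares
fr=pickle.load(open('d0.pkl','rb'))['fr']
exec(open('pts.py').read().split('x0=')[0].split("fr=pickle")[1].split('\n',1)[1])
f0=res
def fixed(q): return f0(np.r_[q[0],.5,q[1:3],q[7],q[3:5],q[7],q[5:7],q[7]])
s=least_squares(fixed,[-.04,.56,.09,.56,-.02,.56,-.13,.06],loss='soft_l1');print('rack tilt .5',np.round(s.x,4),s.cost)
T={'front':dict(side={(-1,1,1):(401.9,323.1),(1,1,1):(426.1,309.1),(1,-1,1):(444.1,331.5),(-1,-1,1):(419.5,345.1)},
 top={(1,1,1):(433.7,205),(1,-1,1):(461.5,207.2),(-1,-1,1):(459.8,234.8),(-1,1,1):(432,232.5)}),
'second':dict(side={(-1,1,1):(370.9,339.5),(1,1,1):(396.1,326.5),(1,-1,1):(412.9,349.9),(-1,-1,1):(387.9,363.5)},
 top={(1,1,1):(432.8,240.2),(1,-1,1):(460.8,242.2),(-1,-1,1):(459.5,270.3),(-1,1,1):(430.8,268)})}
for k in T:
    def g(p,full=False):
        o=[]
        for c in T[k]:
            P=np.array([[x*a,y*a,z*H] for x,y,z in T[k][c]]);q=np.array(list(T[k][c].values()))
            e=proj(fr[c],pose(P,R.from_euler('z',p[2]),[p[0],p[1],.012]))-q;o.append(e.ravel())
            if full: print(c,np.round(e,1).tolist())
        return np.concatenate(o)
    s=least_squares(g,[.55,-.31,0]);print(k,np.round(s.x,4),s.cost);g(s.x,True)
B=dict(top=[((.147,.095,.052),(422,193.7)),((.147,-.095,.052),(500.8,197.8)),((-.155,.095,.012),(417,314.5)),((-.155,-.095,.012),(493.2,318.2))],
 side=[((.147,.095,.052),(432.3,308.3)),((.147,-.095,.052),(486.9,371.9)),((-.155,.095,.012),(321.5,377)),((-.155,-.095,.012),(368.5,449.6)),((.155,-.095,.012),(485,379.6))])
def g(p,full=False):
    o=[]
    for c in B:
        P=np.array([u[0] for u in B[c]]);q=np.array([u[1] for u in B[c]])
        e=proj(fr[c],pose(P,R.from_euler('z',p[2]),[p[0],p[1],0]))-q;o.append(e.ravel())
        if full: print(c,np.round(e,1).tolist())
    return np.concatenate(o)
s=least_squares(g,[.525,-.354,-.05],loss='soft_l1');print('tray',np.round(s.x,4),s.cost);g(s.x,True)
rz=R.from_euler('z',s.x[2])
for n,v in dict(end=(.143,.047,0),mouth=(-.155,.047,0)).items(): print(n,np.round(rz.apply(v)[:2]+s.x[:2],4))
E
python3 pts2.py
```

```text
rack tilt .5 [-0.0387  0.5668  0.082   0.5628 -0.0219  0.5579 -0.1344  0.0624] 12.857256868530287
front [ 0.6052 -0.3101 -0.0721] 0.9410739229821254
side [[-0.1, -1.0], [-0.3, 0.3], [-0.1, 0.3], [0.2, 0.2]]
top [[0.2, 0.2], [-0.4, 0.0], [0.0, -0.3], [0.5, -0.1]]
second [ 0.5209 -0.3061 -0.0809] 1.138930619207134
side [[-0.4, 0.1], [-0.4, -0.0], [0.4, 0.2], [-0.3, 0.5]]
top [[0.3, -0.2], [-0.4, 0.1], [-0.6, -0.5], [0.6, -0.5]]
tray [ 0.5254 -0.3542 -0.0582] 5.617151828751396
top [[3.2, -1.0], [0.3, -0.5], [0.1, -0.1], [-0.8, 0.5]]
side [[-0.5, -0.5], [-0.6, 0.4], [-0.2, -0.4], [0.6, 1.9], [-0.3, -1.0]]
end [ 0.6709 -0.3156]
mouth [ 0.3734 -0.2983]
```

```bash
cat > plan.py <<'E'
from h import *
from scipy.spatial.transform import Rotation as R
def rackR(yaw=-.0387): return R.from_euler('z',yaw)*R.from_euler('y',-.5)
def toolR(potR,flip=False):
    M=potR.as_matrix(); z=-M[:,2]; y=M[:,1]*(-1 if flip else 1); return R.from_matrix(np.c_[np.cross(y,z),y,z])
def delta(pos,Rt):
    s=observe(); R0=R.from_euler('xyz',s['tool_rot']); 
    print('pos',np.round(s['position'],4),'t',s['clock'],'d_mm',np.round((np.array(pos)-s['position'])*1000,1),'turn',np.round((Rt*R0.inv()).as_rotvec(),4))
E
python3 - <<'E'
from plan import *
r=rackR();t=np.array([.5668,.082,.0624]);delta(t+.150*r.as_matrix()[:,2],toolR(r));delta(t+.150*r.as_matrix()[:,2],toolR(r,True))
E
```

```text
pos [0.2536 0.5712 0.2256] t 0.8 d_mm [ 241.3 -486.4  -31.6] turn [-0.1138 -0.4899  0.3711]
pos [0.2536 0.5712 0.2256] t 0.8 d_mm [ 241.3 -486.4  -31.6] turn [ 0.68   -0.158  -2.6851]
```

move_arm(motion=[[[20,-50,0],[0,0,0.03]],[[50,-104,0],[-0.01,-0.05,0.07]],[[80,-160,0],[-0.02,-0.1,0.11]],[[108,-214,0],[-0.035,-0.16,0.15]],[[135,-268,0],[-0.05,-0.22,0.19]],[[162,-322,0],[-0.065,-0.28,0.23]],[[188,-376,-5],[-0.08,-0.34,0.27]],[[215,-430,-10],[-0.095,-0.42,0.32]],[[241,-486,-20],[-0.1138,-0.49,0.371]],[[241,-486,-31],[-0.1138,-0.49,0.371]],[[241,-486,-31],[-0.1138,-0.49,0.371]]], jaw=85, grip_force=40)

```text
clock: 2.17
position: [0.4944, 0.0849, 0.1942]
tool_rot: [-3.141, 0.499, 3.103]
force: [0.2, -0.8, -0.3]
grip_width: 0.0852
```

Run:
```python
from plan import *
r=rackR();t=np.array([.5668,.082,.0624]);delta(t+.150*r.as_matrix()[:,2],toolR(r));delta(t+.070*r.as_matrix()[:,2],toolR(r))
for c in('side','top'):
    f=grab_frame(c);save(c+'1',f)
print(np.round(observe()['qpos'],3))
from zoom import zoom
zoom('pics/side1.png','pics/zs1.png',250,140,400,280,4)
zoom('pics/top1.png','pics/zt1.png',240,200,400,320,5)
```

```text
pos [0.4944 0.0849 0.1942] t 2.175 d_mm [ 0.5 -0.1 -0.2] turn [ 0.0006 -0.0007  0.0006]
pos [0.4944 0.0849 0.1942] t 2.175 d_mm [ 38.8  -1.6 -70.4] turn [ 0.0006 -0.0007  0.0006]
[-0.751  0.221  0.362  2.362  0.853  0.178  0.304]
```

View pics/zs1.png

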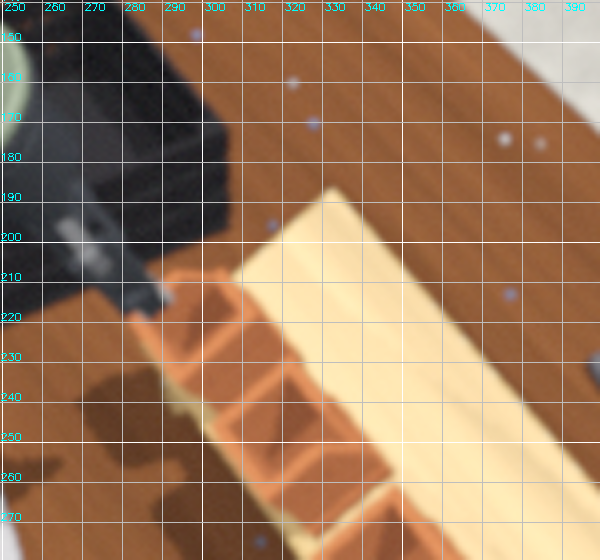

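View pics/zt1.png

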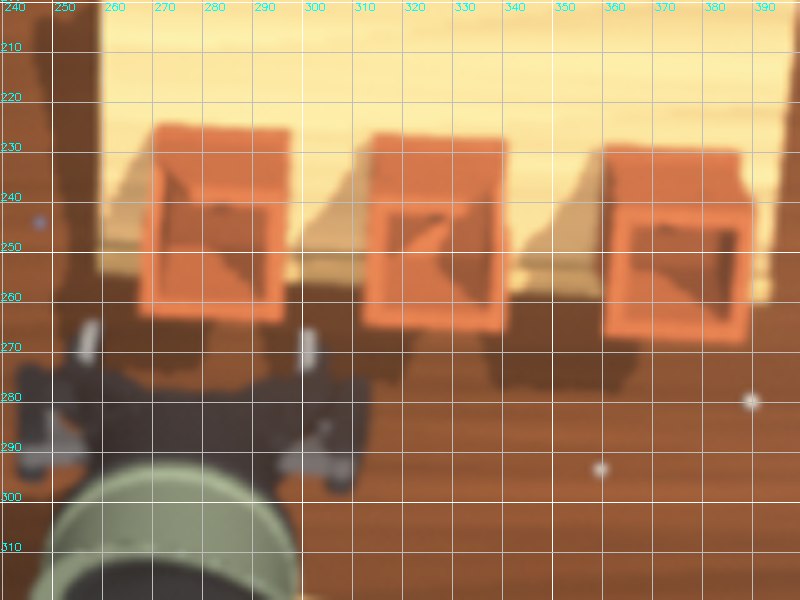

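move_arm(motion=[[[8,-1,-14],[0,0,0]],[[16,-1,-28],[0,0,0]],[[23,-2,-42],[0,0,0]],[[29,-3,-53],[0,0,0]],[[34,-3,-62],[0,0,0]],[[39,-3,-70],[0,0,0]],[[39,-3,-70],[0,0,0]]])

```text
clock: 3.15
position: [0.5341, 0.0826, 0.1248]
tool_rot: [3.141, 0.501, 3.103]
force: [-0.7, 0.4, -0.8]
grip_width: 0.0853
```

move_arm(motion=[[[0,0,0],[0,0,0]],[[0,0,0],[0,0,0]],[[0,0,0],[0,0,0]],[[0,0,0],[0,0,0]],[[0,0,0],[0,0,0]],[[0,0,0],[0,0,0]]], jaw=50, grip_force=40)

```text
clock: 3.9
position: [0.5335, 0.0811, 0.1256]
tool_rot: [-3.141, 0.502, 3.102]
force: [-14.9, -6.1, 22.7]
grip_width: 0.0503
```

Run:
```python
from plan import *
for c in('side','top'):
    f=grab_frame(c);save(c+'2',f)
s=observe();print(s['clock'],np.round(s['qpos'],3),s['grip_width'],np.round(s['force'],1),np.round(s['position'],4))
from zoom import zoom
zoom('pics/side2.png','pics/zs2.png',250,140,400,280,4)
```

```text
4.0 [-0.367  0.415 -0.023  2.323  1.844  0.218 -0.655] 0.050133401408048214 [-14.5  -7.6  23.5] [0.5335 0.0811 0.1255]
```

View pics/zs2.png

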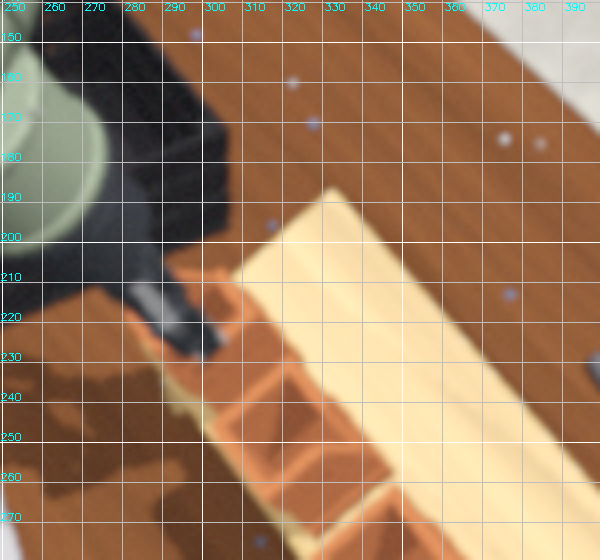

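Run:
```python
from zoom import zoom
zoom('pics/top2.png','pics/zt2.png',240,200,400,320,5)
```

```text
(no output)
```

View pics/zt2.png

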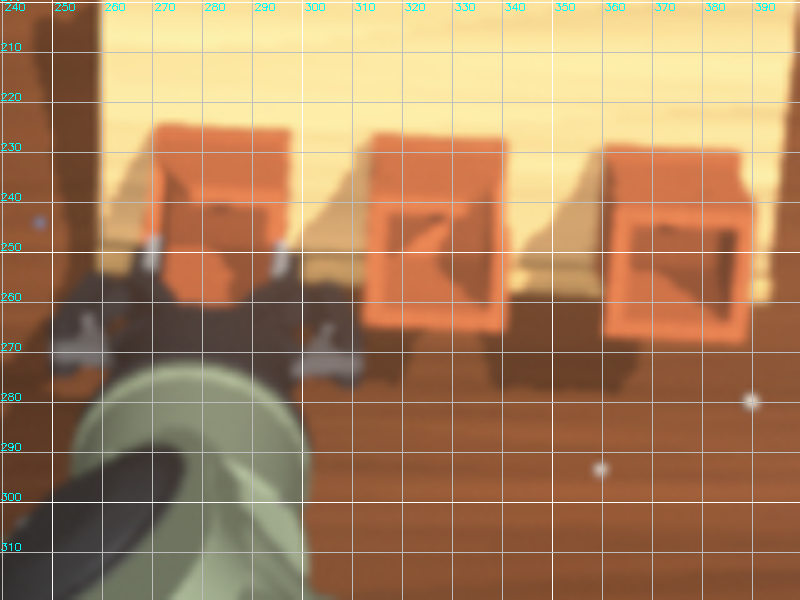

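Run:
```python
from fit import *
import pickle
fr=pickle.load(open('d0.pkl','rb'))['fr']
s=observe();r=R.from_euler('xyz',s['tool_rot']).as_matrix()
for c in fr:
  for d in(-.02,0,.012,.025):
    for w in(-.025,.025):
      print(c,d,w,np.round(proj(fr[c],(s['position']+r[:,2]*d+r[:,1]*w)[None]),1))
```

```text
side -0.02 -0.025 [[300.6 223.5]]
side -0.02 0.025 [[290.4 210.4]]
side 0 -0.025 [[304.2 226.6]]
side 0 0.025 [[294.  213.7]]
side 0.012 -0.025 [[306.3 228.4]]
side 0.012 0.025 [[296.1 215.6]]
side 0.025 -0.025 [[308.5 230.4]]
side 0.025 0.025 [[298.4 217.6]]
top -0.02 -0.025 [[293.7 252.7]]
top -0.02 0.025 [[271.8 251.8]]
top 0 -0.025 [[294. 249.]]
top 0 0.025 [[272.5 248.1]]
top 0.012 -0.025 [[294.2 246.8]]
top 0.012 0.025 [[272.8 246. ]]
top 0.025 -0.025 [[294.4 244.5]]
top 0.025 0.025 [[273.2 243.6]]
```

```bash
python3 - <<'E'
from fit import *
import pickle
fr=pickle.load(open('d0.pkl','rb'))['fr']
r=R.from_euler('xyz',[-3.141,.499,3.103]).as_matrix();p=np.array([.4944,.0849,.1942])
for c in fr:
  for d in(-.02,0,.012,.025):
    for w in(-.0426,.0426):
      print(c,d,w,np.round(proj(fr[c],(p+r[:,2]*d+r[:,1]*w)[None]),1))
E
python3 - <<'E'
import sys;sys.path.insert(0,'.')
import os;os.chdir('.')
from zoom import zoom
zoom('pics/side1.png','pics/zs1b.png',240,170,320,240,8)
zoom('pics/side2.png','pics/zs2b.png',260,180,340,250,8)
E
```

```text
side -0.02 -0.0426 [[288.5 214.9]]
side -0.02 0.0426 [[270.7 192.1]]
side 0 -0.0426 [[292.4 218.4]]
side 0 0.0426 [[274.7 195.7]]
side 0.012 -0.0426 [[294.7 220.4]]
side 0.012 0.0426 [[277.  197.8]]
side 0.025 -0.0426 [[297.2 222.5]]
side 0.025 0.0426 [[279.5 200.1]]
top -0.02 -0.0426 [[299.4 269.1]]
top -0.02 0.0426 [[260.1 267.6]]
top 0 -0.0426 [[299.7 265. ]]
top 0 0.0426 [[260.9 263.5]]
top 0.012 -0.0426 [[299.8 262.6]]
top 0.012 0.0426 [[261.4 261.1]]
top 0.025 -0.0426 [[300.  260.1]]
top 0.025 0.0426 [[261.9 258.6]]
```

View pics/zs1b.png

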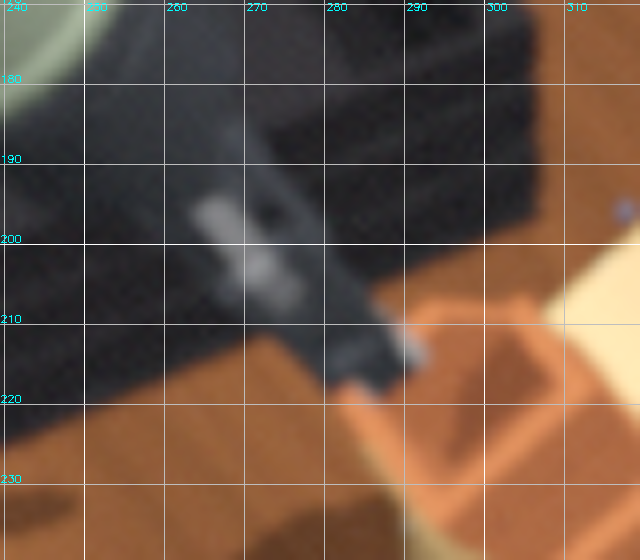

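View pics/zs2b.png

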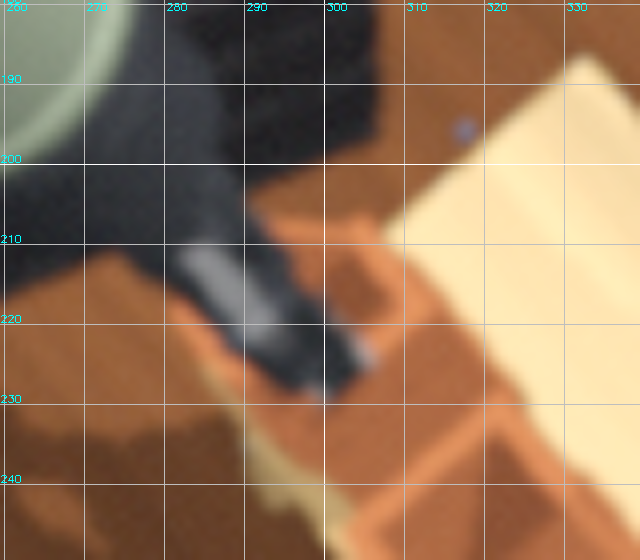

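move_arm(motion=[[[-5,0,9],[0,0,0]],[[-5,0,9],[0,0,0]],[[-5,0,9],[0,0,0]],[[-5,0,9],[0,0,0]],[[-5,0,9],[0,0,0]]], jaw=85.4)

```text
clock: 4.62
position: [0.5286, 0.0821, 0.1334]
tool_rot: [-3.142, 0.5, 3.103]
force: [-0.0, 0.0, 0.4]
grip_width: 0.0854
```

move_arm(motion=[[[5,0,-9],[0,0,0]],[[10,0,-17],[0,0,0]],[[14,0,-25],[0,0,0]],[[17,0,-31],[0,0,0]],[[17,0,-31],[0,0,0]]])

```text
clock: 5.25
position: [0.5455, 0.082, 0.1021]
tool_rot: [-3.141, 0.499, 3.102]
force: [0.7, -0.5, 0.2]
grip_width: 0.0855
```

Run:
```python
from plan import *
for c in('side','top'):
    f=grab_frame(c);save(c+'3',f)
s=observe();print(s['clock'],np.round(s['qpos'],3),s['grip_width'],np.round(s['force'],1),np.round(s['position'],4))
from zoom import zoom
zoom('pics/side3.png','pics/zs3.png',260,180,340,250,8)
zoom('pics/top3.png','pics/zt3.png',240,210,340,300,7)
```

```text
5.35 [-0.276  0.48  -0.122  2.301  1.961  0.27  -0.755] 0.08525284948371668 [0.1 0.3 0.5] [0.5455 0.0821 0.1027]
```

View pics/zs3.png

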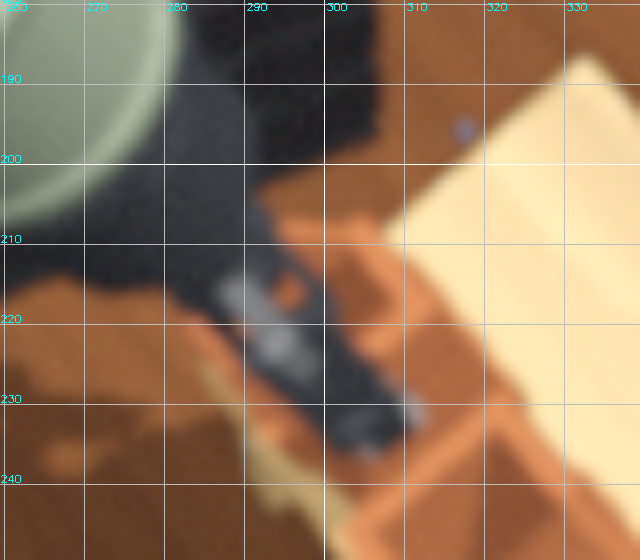

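View pics/zt3.png

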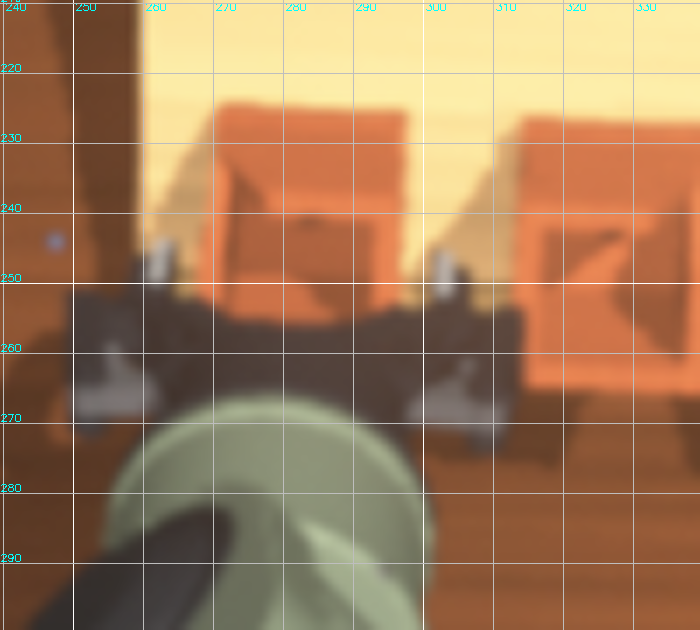

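move_arm(motion=[[[0,-2,0],[0,0,0]],[[0,-2,0],[0,0,0]],[[0,-2,0],[0,0,0]],[[0,-2,0],[0,0,0]],[[0,-2,0],[0,0,0]],[[0,-2,0],[0,0,0]]], jaw=58, grip_force=40)

```text
clock: 6.1
position: [0.5456, 0.0803, 0.103]
tool_rot: [3.141, 0.501, 3.103]
force: [-5.2, 0.4, 6.8]
grip_width: 0.0651
```

move_arm(motion=[[[-2,0,4],[0,0,0]],[[-7,0,13],[0,0,0]],[[-14,1,26],[0,0,0]],[[-22,1,42],[0,0,0]],[[-28,1,62],[0,0,0]],[[-30,1,85],[0,0,0]],[[-30,1,85],[0,0,0]]])

```text
clock: 6.98
position: [0.5155, 0.0816, 0.1889]
tool_rot: [3.14, 0.501, 3.102]
force: [-0.3, -0.4, -3.1]
grip_width: 0.0654
```

Run:
```python
from plan import *
for c in('side','top'):
    f=grab_frame(c);save(c+'4',f)
s=observe();print(s['clock'],np.round(s['qpos'],3),s['grip_width'],np.round(s['force'],1),np.round(s['position'],4))
delta([.5144,.3436,.28],toolR(R.from_euler('z',-.05)))
from zoom import zoom
zoom('pics/side4.png','pics/zs4.png',230,140,350,250,6)
```

```text
7.075 [-0.427  0.251  0.028  2.315  1.05   0.229  0.138] 0.06526569451462373 [-0.   0.1 -2.8] [0.5156 0.0813 0.1885]
pos [0.5156 0.0813 0.1885] t 7.075 d_mm [ -1.2 262.3  91.5] turn [ 0.0212  0.501  -0.0106]
```

View pics/zs4.png

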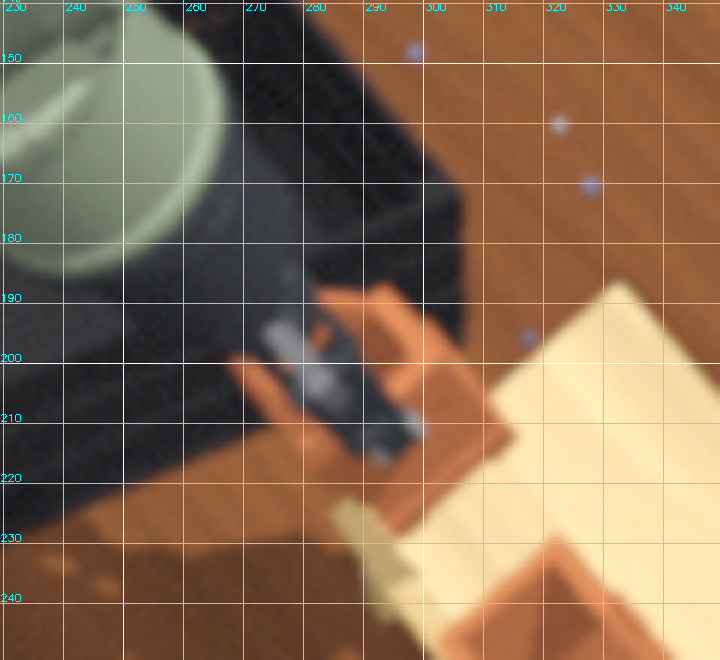

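move_arm(motion=[[[0,10,20],[0.002,0.04,0]],[[2,38,45],[0.004,0.1,0]],[[8,75,65],[0.007,0.17,-0.003]],[[17,113,72],[0.01,0.24,-0.005]],[[27,151,72],[0.013,0.31,-0.006]],[[36,188,72],[0.016,0.38,-0.008]],[[45,222,71],[0.019,0.45,-0.009]],[[53,246,70],[0.021,0.49,-0.01]],[[58,258,70],[0.0212,0.501,-0.0106]],[[58,259,70],[0.0212,0.501,-0.0106]],[[58,259,70],[0.0212,0.501,-0.0106]]])

```text
clock: 8.45
position: [0.5735, 0.3395, 0.2571]
tool_rot: [-3.139, -0.001, 3.092]
force: [-0.2, -0.1, -2.5]
grip_width: 0.0653
```

Run:
```python
from plan import *
from fit import proj,box,pose
fs={}
for c in('side','top'):
    f=grab_frame(c);save(c+'5',f);fs[c]=f
s=observe();print(s['clock'],np.round(s['qpos'],3),s['grip_width'],np.round(s['force'],1),np.round(s['position'],4),np.round(s['tool_rot'],3))
# overlay expected pot, base 45mm below TCP
P=pose(box(-.033,.033,-.033,.033,0,.082),R.from_euler('z',-.05),np.array(s['position'])-[0,0,.045])
for c in fs:
    im=fs[c]['frame'][:,:,::-1].copy();x0,y0,x1,y1={'side':(150,60,310,220),'top':(110,170,270,330)}[c]
    im=cv2.resize(im[y0:y1,x0:x1],None,fx=4,fy=4,interpolation=cv2.INTER_CUBIC)
    q=(proj(fs[c],P)-[x0,y0]+.5)*4
    for i in range(8):
        for j in range(i):
            if bin(i^j).count('1')==1: cv2.line(im,tuple(q[i].astype(int)),tuple(q[j].astype(int)),(255,255,0),1,cv2.LINE_AA)
    cv2.imwrite(f'pics/ov5_{c}.png',im)
```

```text
8.55 [-0.396  0.583 -0.365  1.428  0.216  1.172  0.73 ] 0.06549400438136653 [-0.1 -0.1 -2.4] [0.5736 0.3395 0.2577] [-3.140e+00 -1.000e-03  3.091e+00]
```

View pics/ov5_side.png

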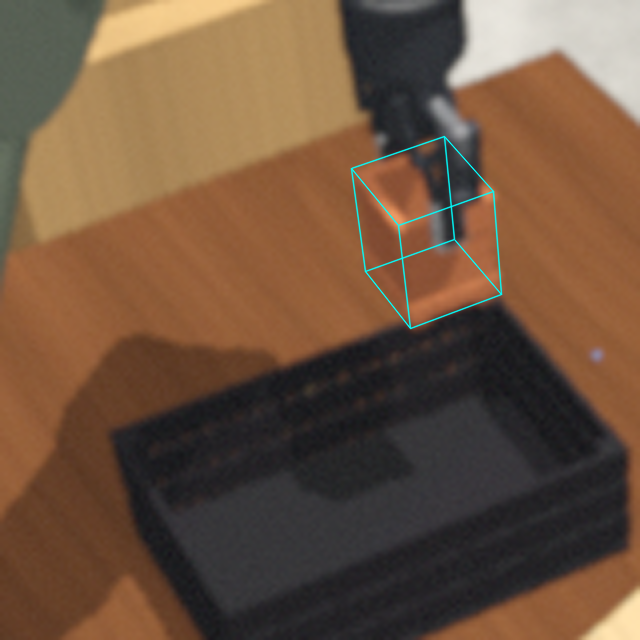

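View pics/ov5_top.png

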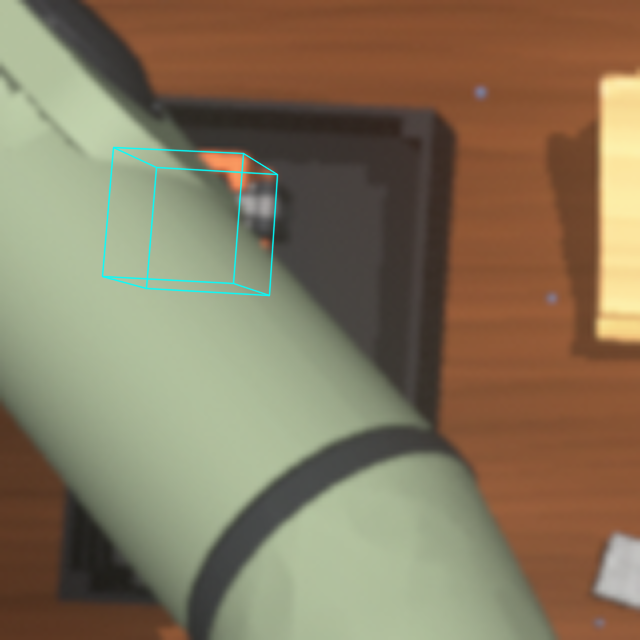

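move_arm(motion=[[[0,1,-20],[0,0,0]],[[0,1,-55],[0,0,0]],[[0,1,-95],[0,0,0]],[[0,1,-130],[0,0,0]],[[0,1,-158],[0,0,0]],[[0,1,-178],[0,0,0]],[[0,1,-188],[0,0,0]],[[0,1,-193],[0,0,0]],[[0,1,-196],[0,0,0]],[[0,1,-198],[0,0,0]]])

```text
clock: 9.8
position: [0.5739, 0.3414, 0.0601]
tool_rot: [-3.141, -0.001, 3.092]
force: [0.0, 0.5, -2.4]
grip_width: 0.0653
```

move_arm(motion=[[[0,0,-2],[0,0,0]],[[0,0,-4],[0,0,0]],[[0,0,-5],[0,0,0]],[[0,0,-6],[0,0,0]],[[0,0,-6],[0,0,0]]])

```text
clock: 10.42
position: [0.5736, 0.3413, 0.0537]
tool_rot: [-3.141, -0.001, 3.092]
force: [-0.9, -0.1, 0.1]
grip_width: 0.065
```

move_arm(motion=[[[0,0,-1],[0,0,0]],[[0,0,-1.5],[0,0,0]],[[0,0,-1.5],[0,0,0]]])

```text
clock: 10.8
position: [0.5738, 0.3414, 0.0535]
tool_rot: [-3.141, -0.001, 3.092]
force: [-7.3, -3.5, 19.4]
grip_width: 0.0654
```

move_arm(motion=[[[0,0,1],[0,0,0]],[[0,0,1],[0,0,0]],[[0,0,1],[0,0,0]],[[0,0,1],[0,0,0]],[[0,0,15],[0,0,0]],[[0,0,45],[0,0,0]],[[0,0,90],[0,0,0]],[[0,0,130],[0,0,0]],[[0,-10,150],[0,0,0]]], jaw=85.4)

```text
clock: 11.92
position: [0.5739, 0.3321, 0.2052]
tool_rot: [3.14, 0.001, 3.093]
force: [-0.5, 0.5, -0.7]
grip_width: 0.0855
```

Run:
```python
from plan import *
f=grab_frame('side');save('side6',f)
s=observe();print(s['clock'],s['grip_width'],np.round(s['force'],1))
r=rackR();t=np.array([.5628,-.0219,.0624]);delta(t+.130*r.as_matrix()[:,2],toolR(r))
from zoom import zoom
zoom('pics/side6.png','pics/zs6.png',170,60,330,210,5)
```

```text
11.975 0.08507100791027328 [ 1.9 -1.3  2.8]
pos [0.5749 0.3302 0.2067] t 11.975 d_mm [ -74.4 -349.7  -30.2] turn [-0.023  -0.4969  0.0112]
```

View pics/zs6.png

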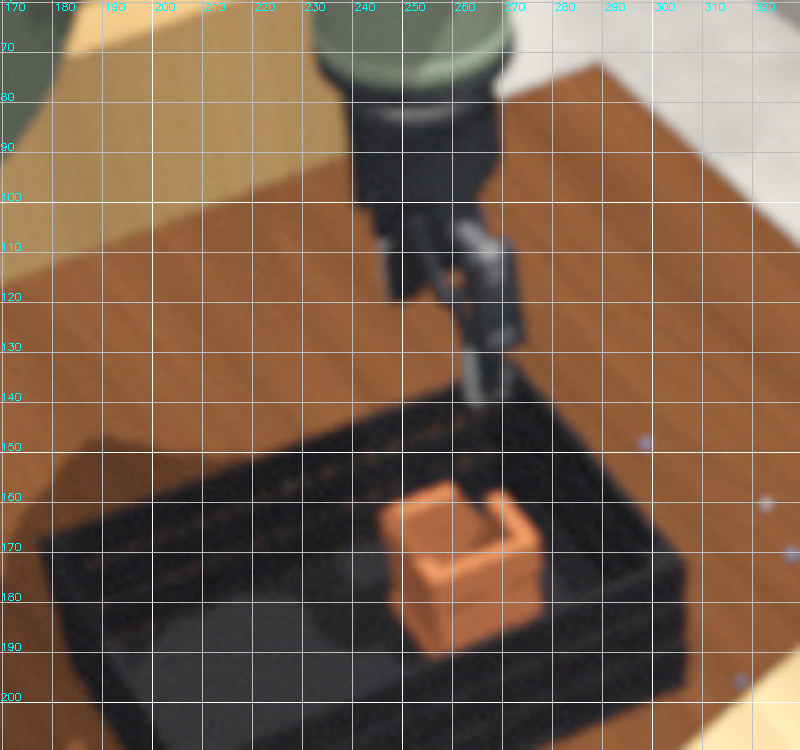

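move_arm(motion=[[[-3,-20,0],[0,-0.02,0]],[[-10,-60,10],[-0.004,-0.08,0.002]],[[-20,-105,15],[-0.008,-0.15,0.004]],[[-32,-150,15],[-0.011,-0.22,0.006]],[[-44,-195,15],[-0.014,-0.29,0.007]],[[-55,-240,12],[-0.017,-0.36,0.008]],[[-66,-285,8],[-0.02,-0.43,0.009]],[[-77,-325,0],[-0.022,-0.485,0.011]],[[-84,-348,-10],[-0.023,-0.497,0.0112]],[[-84,-351,-13],[-0.023,-0.497,0.0112]],[[-84,-351,-13],[-0.023,-0.497,0.0112]]])

```text
clock: 13.35
position: [0.4889, -0.021, 0.1886]
tool_rot: [-3.139, 0.495, 3.102]
force: [-0.5, -0.5, 0.3]
grip_width: 0.0856
```

Run:
```python
from plan import *
f=grab_frame('top');save('top7',f)
s=observe();print(s['clock'],np.round(s['qpos'],3),np.round(s['force'],1))
r=rackR();t=np.array([.5628,-.0219,.0624]);delta(t+.045*r.as_matrix()[:,2],toolR(r))
from zoom import zoom
zoom('pics/top7.png','pics/zt7.png',270,210,410,310,5)
```

```text
13.4 [ 0.108  0.205 -0.277  2.378  1.098  0.166  0.326] [ 0.1  0.2 -1. ]
pos [ 0.4893 -0.0205  0.1889] t 13.4 d_mm [ 51.9  -0.5 -87.1] turn [ 0.0018 -0.0045  0.0017]
```

View pics/zt7.png

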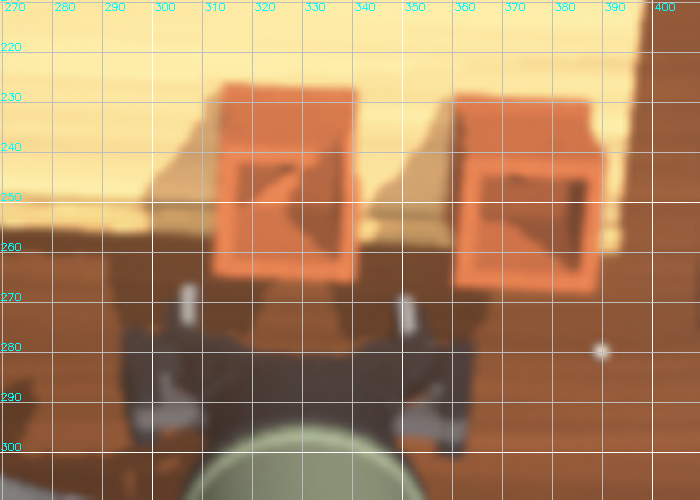

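move_arm(motion=[[[6,1,-11],[0,-0.004,0]],[[15,2,-26],[0,-0.004,0]],[[24,2,-41],[0,-0.004,0]],[[32,2,-55],[0,-0.004,0]],[[40,2,-68],[0,-0.004,0]],[[47,2,-79],[0,-0.004,0]],[[52,2,-87],[0,-0.004,0]],[[52,2,-87],[0,-0.004,0]]])

```text
clock: 14.4
position: [0.5415, -0.0176, 0.1016]
tool_rot: [-3.139, 0.499, 3.104]
force: [-0.1, 0.0, 1.4]
grip_width: 0.0855
```

move_arm(motion=[[[0,0,0],[0,0,0]],[[0,0,0],[0,0,0]],[[0,0,0],[0,0,0]],[[0,0,0],[0,0,0]],[[0,0,0],[0,0,0]],[[0,0,0],[0,0,0]]], jaw=58, grip_force=40)

```text
clock: 15.15
position: [0.5414, -0.018, 0.1026]
tool_rot: [-3.139, 0.501, 3.104]
force: [-4.3, -1.7, 7.5]
grip_width: 0.0656
```

move_arm(motion=[[[-2,0,4],[0,0,0]],[[-7,0,13],[0,0,0]],[[-14,1,26],[0,0,0]],[[-22,1,42],[0,0,0]],[[-28,1,62],[0,0,0]],[[-30,1,90],[0,0.04,0]],[[-30,10,120],[0,0.1,0]],[[-31,40,145],[0.007,0.17,-0.003]],[[-34,80,155],[0.01,0.24,-0.005]],[[-40,125,157],[0.013,0.31,-0.006]],[[-48,170,157],[0.016,0.38,-0.008]],[[-56,215,157],[0.019,0.45,-0.009]]])

```text
clock: 16.65
position: [0.4866, 0.1913, 0.2601]
tool_rot: [-3.14, 0.05, 3.094]
force: [1.3, 0.5, -3.7]
grip_width: 0.0655
```

Run:
```python
from plan import *
s=observe();print(s['clock'],np.round(s['qpos'],3),s['grip_width'],np.round(s['force'],1),np.round(s['position'],4),np.round(s['tool_rot'],3))
delta([.4545,.3466,.26],toolR(R.from_euler('z',-.05)))
```

```text
16.65 [ 0.019  0.357 -0.671  1.838  0.299  1.001  0.747] 0.06554204709394225 [ 1.3  0.5 -3.7] [0.4866 0.1913 0.2601] [-3.14   0.05   3.094]
pos [0.4866 0.1913 0.2601] t 16.65 d_mm [-3.210e+01  1.553e+02 -1.000e-01] turn [ 0.0037  0.0496 -0.0022]
```

move_arm(motion=[[[-9,45,0],[0.002,0.03,-0.001]],[[-18,88,0],[0.003,0.051,-0.002]],[[-26,128,-5],[0.003,0.051,-0.002]],[[-31,150,-20],[0.003,0.051,-0.002]],[[-31,150,-50],[0.003,0.051,-0.002]],[[-31,150,-90],[0.003,0.051,-0.002]],[[-31,150,-130],[0.003,0.051,-0.002]],[[-31,150,-160],[0.003,0.051,-0.002]],[[-31,150,-182],[0.003,0.051,-0.002]],[[-31,150,-193],[0.003,0.051,-0.002]],[[-31,150,-198],[0.003,0.051,-0.002]],[[-31,150,-200],[0.003,0.051,-0.002]]])

```text
clock: 18.15
position: [0.4562, 0.3397, 0.0592]
tool_rot: [-3.141, -0.001, 3.093]
force: [0.1, -0.2, -3.4]
grip_width: 0.0649
```

move_arm(motion=[[[0,0,-2],[0,0,0]],[[0,0,-4],[0,0,0]],[[0,0,-5],[0,0,0]],[[0,0,-5],[0,0,0]]])

```text
clock: 18.65
position: [0.456, 0.3395, 0.0537]
tool_rot: [-3.14, -0.001, 3.093]
force: [1.1, 0.1, -3.4]
grip_width: 0.0654
```

move_arm(motion=[[[0,0,-1],[0,0,0]],[[0,0,-2],[0,0,0]],[[0,0,-2],[0,0,0]]])

```text
clock: 19.02
position: [0.4562, 0.3396, 0.0531]
tool_rot: [-3.14, -0.0, 3.093]
force: [-8.0, -8.2, 27.3]
grip_width: 0.0653
```

move_arm(motion=[[[0,0,1.5],[0,0,0]],[[0,0,1.5],[0,0,0]],[[0,0,1.5],[0,0,0]],[[0,0,1.5],[0,0,0]],[[0,0,15],[0,0,0]],[[0,0,45],[0,0,0]],[[0,0,90],[0,0,0]],[[0,0,130],[0,0,0]],[[0,-10,160],[0,0,0]]], jaw=85.4)

```text
clock: 20.15
position: [0.4558, 0.3302, 0.2144]
tool_rot: [-3.141, -0.0, 3.094]
force: [1.1, -0.3, 0.3]
grip_width: 0.0854
```

Run:
```python
from plan import *
f=grab_frame('side');save('side8',f)
s=observe();print(s['clock'],s['grip_width'],np.round(s['force'],1))
r=rackR();t=np.array([.5579,-.1344,.0624]);delta(t+.150*r.as_matrix()[:,2],toolR(r))
from zoom import zoom
zoom('pics/side8.png','pics/zs8.png',170,60,330,210,5)
```

```text
20.2 0.08571335604425454 [ 2.9 -0.   5.4]
pos [0.457  0.3295 0.2175] t 20.2 d_mm [  29.  -461.1  -23.4] turn [-0.0228 -0.4965  0.01  ]
```

View pics/zs8.png

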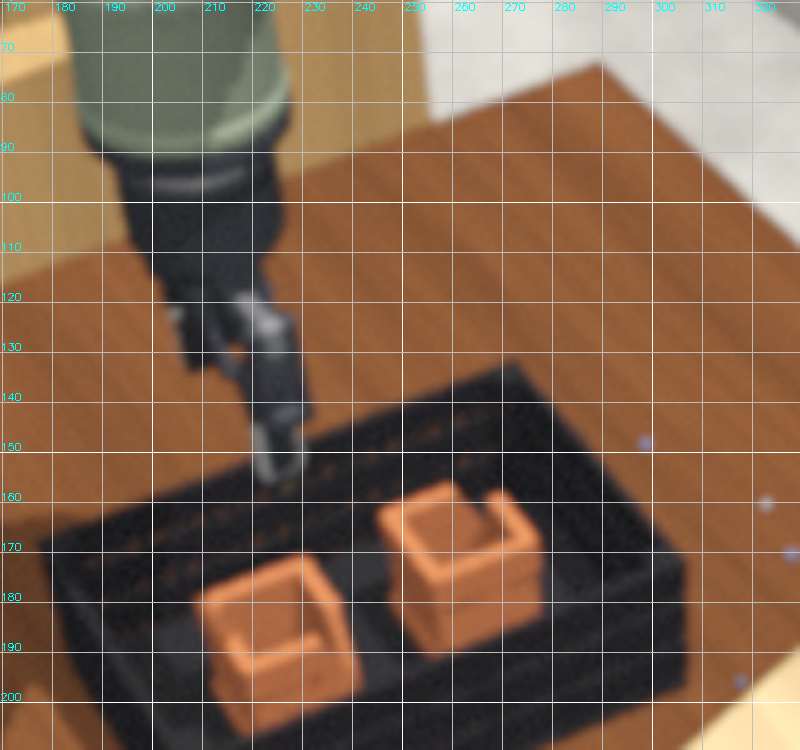

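move_arm(motion=[[[0,-20,0],[0,-0.02,0]],[[2,-62,8],[-0.004,-0.07,0.002]],[[4,-110,10],[-0.006,-0.12,0.004]],[[7,-158,10],[-0.009,-0.18,0.005]],[[10,-206,10],[-0.011,-0.24,0.006]],[[13,-254,10],[-0.014,-0.3,0.007]],[[16,-302,10],[-0.017,-0.36,0.008]],[[20,-350,5],[-0.019,-0.42,0.009]],[[24,-398,0],[-0.021,-0.47,0.01]],[[28,-440,-8],[-0.023,-0.497,0.01]],[[30,-460,-15],[-0.023,-0.497,0.01]],[[30,-460,-18],[-0.023,-0.497,0.01]]])

```text
clock: 21.7
position: [0.4856, -0.1331, 0.1937]
tool_rot: [-3.138, 0.496, 3.099]
force: [0.6, -0.2, -0.7]
grip_width: 0.0853
```

Run:
```python
from plan import *
f=grab_frame('top');save('top9',f)
s=observe();print(s['clock'],np.round(s['qpos'],3),np.round(s['force'],1))
r=rackR();t=np.array([.5579,-.1344,.0624]);delta(t+.045*r.as_matrix()[:,2],toolR(r))
from zoom import zoom
zoom('pics/top9.png','pics/zt9.png',310,210,450,310,5)
```

```text
21.75 [ 0.793  0.267 -0.688  2.316  0.756  0.163  0.974] [-0.9  1.5 -0.3]
pos [ 0.4856 -0.132   0.1935] t 21.75 d_mm [ 50.7  -1.6 -91.6] turn [ 0.0025 -0.0042  0.0041]
```

View pics/zt9.png

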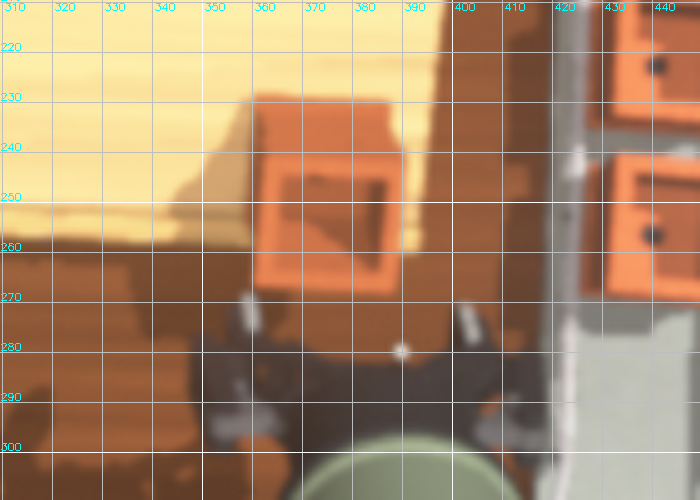

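move_arm(motion=[[[6,1,-11],[0,-0.004,0.003]],[[15,2,-27],[0,-0.004,0.003]],[[24,2,-43],[0,-0.004,0.003]],[[32,2,-58],[0,-0.004,0.003]],[[40,2,-72],[0,-0.004,0.003]],[[46,2,-83],[0,-0.004,0.003]],[[51,2,-92],[0,-0.004,0.003]],[[51,2,-92],[0,-0.004,0.003]]])

```text
clock: 22.75
position: [0.5371, -0.1283, 0.1014]
tool_rot: [-3.139, 0.5, 3.106]
force: [0.3, -0.2, -0.2]
grip_width: 0.0856
```

move_arm(motion=[[[0,0,0],[0,0,0]],[[0,0,0],[0,0,0]],[[0,0,0],[0,0,0]],[[0,0,0],[0,0,0]],[[0,0,0],[0,0,0]],[[0,0,0],[0,0,0]]], jaw=58, grip_force=40)

```text
clock: 23.5
position: [0.5369, -0.1291, 0.1024]
tool_rot: [-3.137, 0.501, 3.106]
force: [-3.1, -3.0, 5.6]
grip_width: 0.0655
```

move_arm(motion=[[[-2,0,4],[0,0,0]],[[-7,0,13],[0,0,0]],[[-14,1,26],[0,0,0]],[[-22,1,42],[0,0,0]],[[-28,1,62],[0,0,0]],[[-30,1,90],[0,0.04,0]],[[-33,-10,115],[0,0.1,0]],[[-40,-30,125],[0.007,0.17,-0.003]],[[-55,-60,125],[0.01,0.24,-0.005]],[[-72,-95,122],[0.013,0.32,-0.007]],[[-88,-125,118],[0.017,0.4,-0.01]],[[-100,-150,110],[0.02,0.47,-0.015]]])

```text
clock: 25.0
position: [0.4363, -0.2797, 0.2123]
tool_rot: [-3.138, 0.029, 3.09]
force: [0.7, 0.1, -3.5]
grip_width: 0.0654
```

Run:
```python
from plan import *
s=observe();print(s['clock'],np.round(s['qpos'],3),s['grip_width'],np.round(s['force'],1),np.round(s['position'],4),np.round(s['tool_rot'],3))
delta([.4263,-.301,.12],toolR(R.from_euler('z',-.058)))
```

```text
25.0 [ 1.184  0.512 -0.98   1.881  0.505  0.989  1.505] 0.06539306880046415 [ 0.7  0.1 -3.5] [ 0.4363 -0.2797  0.2123] [-3.138  0.029  3.09 ]
pos [ 0.4363 -0.2797  0.2123] t 25.0 d_mm [-10.  -21.3 -92.3] turn [ 0.0052  0.0284 -0.0063]
```

move_arm(motion=[[[-5,-12,-10],[0.004,0.02,-0.004]],[[-9,-21,-30],[0.005,0.03,-0.006]],[[-9,-21,-55],[0.005,0.03,-0.006]],[[-9,-21,-75],[0.005,0.03,-0.006]],[[-9,-21,-85],[0.005,0.03,-0.006]],[[-9,-21,-85],[0.005,0.03,-0.006]],[[-9,-21,-85],[0.005,0.03,-0.006]]])

```text
clock: 25.88
position: [0.4284, -0.2995, 0.1273]
tool_rot: [-3.142, 0.0, 3.085]
force: [-0.2, 0.2, -1.9]
grip_width: 0.0656
```

Run:
```python
from plan import *
for c in('side','top'):
    f=grab_frame(c);save(c+'10',f)
s=observe();print(s['clock'],np.round(s['qpos'],3),s['grip_width'],np.round(s['force'],1),np.round(s['position'],4),np.round(s['tool_rot'],3))
delta([.4263,-.301,.12],toolR(R.from_euler('z',-.058)))
from zoom import zoom
zoom('pics/side10.png','pics/zs10.png',290,290,450,410,5)
zoom('pics/top10.png','pics/zt10.png',405,190,505,330,4)
```

```text
25.975 [ 1.128  0.639 -0.879  1.926  0.638  0.882  1.432] 0.0653164820057686 [ 0.   0.4 -2.8] [ 0.4283 -0.2997  0.1273] [-3.141  0.     3.085]
pos [ 0.4283 -0.2997  0.1273] t 25.975 d_mm [-2.  -1.3 -7.3] turn [ 0.0003  0.0004 -0.0012]
```

View pics/zs10.png

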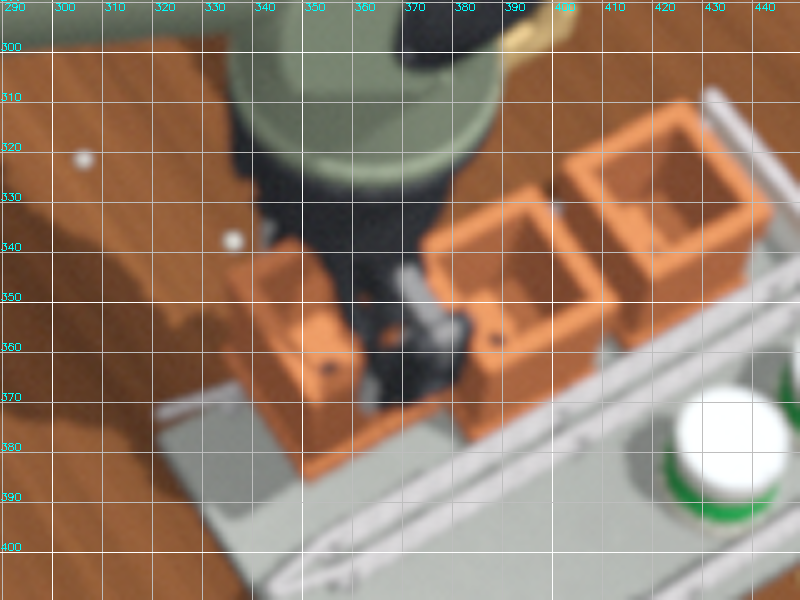

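View pics/zt10.png

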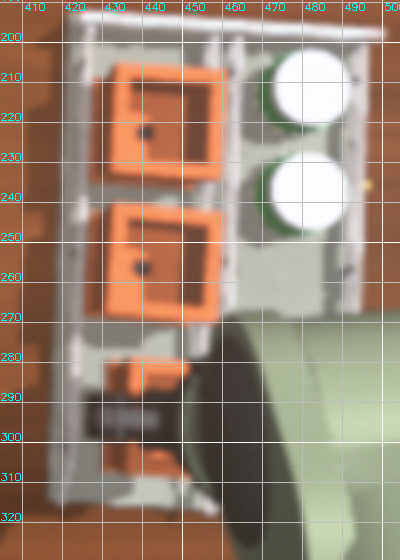

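Run:
```python
from fit import *
import pickle
from scipy.optimize import least_squares
fr=pickle.load(open('d0.pkl','rb'))['fr'];a=.033
K=dict(side={(-1,1,1):(335.1,343.1),(-1,-1,1):(353.1,379.9),(-1,-1,0):(350.9,395.5),(1,-1,0):(377.5,369.9)},top={(1,1,1):(437.5,278.8)})
for cs in (('side',),('side','top')):
    def g(p):
        o=[]
        for c in cs:
            P=np.array([[x*a,y*a,z*.082] for x,y,z in K[c]]);o.append((proj(fr[c],pose(P,R.from_euler('z',-.057),[p[0],p[1],.0802]))-np.array(list(K[c].values()))).ravel())
        return np.concatenate(o)
    s=least_squares(g,[.42,-.3],loss='soft_l1');print(np.round(s.x,4),np.round(s.fun,1))
# rail lines in lane predicted vs. seen: mouth corners
rz=R.from_euler('z',-.058)
for v in [(-.125,.047+.037,.041),(-.125,.01,.041),(-.155,.047+.043,.041),(-.155,.004,.041),(.0,.01,.041)]:
    P=rz.apply(v)+[.5254,-.3542,0]
    print(v,[np.round(proj(fr[c],P[None])[0],1).tolist() for c in fr])
```

```text
[ 0.4227 -0.3099] [-0.1  6.2 -0.1 -4.1  0.1 -2.2  0.1  8. ]
[ 0.4286 -0.3015] [-0.1  1.6 -0.2 -9.1  0.  -6.9 -0.2  3.4  0.6 -0.2]
(-0.125, 0.08399999999999999, 0.041) [[335.7, 368.4], [424.3, 302.9]]
(-0.125, 0.01, 0.041) [[354.1, 396.1], [454.2, 304.6]]
(-0.155, 0.09, 0.041) [[322.5, 372.7], [421.4, 315.1]]
(-0.155, 0.004, 0.041) [[343.6, 405.5], [456.2, 317.1]]
(0.0, 0.01, 0.041) [[401.9, 368.2], [456.0, 254.0]]
```

Run:
```python
from fit import *
import pickle
from scipy.optimize import least_squares
fr=pickle.load(open('d0.pkl','rb'))['fr'];a=.033
K=dict(side={(-1,1,1):(335.1,343.1),(-1,-1,1):(353.1,369.9),(-1,-1,0):(350.9,385.5),(1,-1,0):(377.5,369.9)},top={(1,1,1):(437.5,278.8)})
for cs in (('side',),('side','top')):
    def g(p):
        o=[]
        for c in cs:
            P=np.array([[x*a,y*a,z*.082] for x,y,z in K[c]]);o.append((proj(fr[c],pose(P,R.from_euler('z',-.057),[p[0],p[1],.0802]))-np.array(list(K[c].values()))).ravel())
        return np.concatenate(o)
    s=least_squares(g,[.42,-.3],loss='soft_l1');print(np.round(s.x,4),np.round(s.fun,1))
```

```text
[ 0.4317 -0.2976] [ 0.1 -0.6 -0.1 -1.4  0.1  0.8 -0.1  1.2]
[ 0.4308 -0.2985] [-0.  -0.1 -0.2 -0.8  0.1  1.4 -0.2  1.8 -0.7 -1.2]
```

move_arm(motion=[[[0,-1,-8],[0,0,0]],[[0,-2,-20],[0,0,0]],[[0,-2,-32],[0,0,0]],[[0,-2,-42],[0,0,0]],[[0,-2,-50],[0,0,0]],[[0,-2,-56],[0,0,0]],[[0,-2,-60],[0,0,0]],[[0,-2,-62],[0,0,0]]])

```text
clock: 26.98
position: [0.4281, -0.3015, 0.0646]
tool_rot: [3.141, -0.0, 3.085]
force: [-0.4, 0.1, -3.1]
grip_width: 0.0652
```

move_arm(motion=[[[0,0,-2],[0,0,0]],[[0,0,-4],[0,0,0]],[[0,0,-5],[0,0,0]],[[0,0,-5],[0,0,0]]])

```text
clock: 27.48
position: [0.428, -0.3015, 0.0597]
tool_rot: [3.141, -0.0, 3.085]
force: [0.1, 0.7, -3.5]
grip_width: 0.0653
```

move_arm(motion=[[[0,0,-0.7],[0,0,0]],[[0,0,-0.7],[0,0,0]]])

```text
clock: 27.72
position: [0.428, -0.3015, 0.059]
tool_rot: [3.141, -0.0, 3.085]
force: [0.3, 0.1, -3.8]
grip_width: 0.065
```

move_arm(motion=[[[0,0,-0.8],[0,0,0]],[[0,0,-0.8],[0,0,0]]])

```text
clock: 27.98
position: [0.4281, -0.3016, 0.0587]
tool_rot: [-3.141, -0.0, 3.085]
force: [-3.7, 0.7, 9.7]
grip_width: 0.0652
```

move_arm(motion=[[[2,0,0.8],[0,0,0]],[[7,-0.4,0.8],[0,0,0]],[[13,-0.8,0.8],[0,0,0]],[[18,-1,0.8],[0,0,0]],[[23,-1.3,0.8],[0,0,0]],[[28,-1.6,0.8],[0,0,0]],[[33,-1.9,0.8],[0,0,0]],[[38,-2.2,0.8],[0,0,0]],[[43,-2.5,0.8],[0,0,0]],[[48,-2.8,0.8],[0,0,0]],[[53,-3.1,0.8],[0,0,0]],[[58,-3.4,0.8],[0,0,0]]])

```text
clock: 29.48
position: [0.4861, -0.3049, 0.059]
tool_rot: [3.141, -0.001, 3.085]
force: [-4.3, 0.7, -1.8]
grip_width: 0.0653
```

move_arm(motion=[[[4,-0.2,0],[0,0,0]],[[8,-0.5,0],[0,0,0]],[[11,-0.6,0],[0,0,0]],[[14,-0.8,0],[0,0,0]],[[14,-0.8,0],[0,0,0]]])

```text
clock: 30.1
position: [0.5005, -0.3057, 0.0591]
tool_rot: [3.141, 0.0, 3.085]
force: [0.5, -0.7, -3.6]
grip_width: 0.0652
```

move_arm(motion=[[[1.5,-0.1,0],[0,0,0]],[[3,-0.2,0],[0,0,0]],[[3,-0.2,0],[0,0,0]]])

```text
clock: 30.48
position: [0.5029, -0.3059, 0.0591]
tool_rot: [3.141, -0.001, 3.085]
force: [-3.6, 0.1, -2.1]
grip_width: 0.0652
```

move_arm(motion=[[[1.5,-0.1,0],[0,0,0]],[[3,-0.2,0],[0,0,0]],[[3,-0.2,0],[0,0,0]]])

```text
clock: 30.85
position: [0.506, -0.3062, 0.059]
tool_rot: [3.141, -0.0, 3.085]
force: [-4.6, 0.1, -0.7]
grip_width: 0.065
```

move_arm(motion=[[[1,-0.1,0],[0,0,0]],[[2,-0.1,0],[0,0,0]],[[2,-0.1,0],[0,0,0]]])

```text
clock: 31.22
position: [0.5063, -0.3062, 0.0588]
tool_rot: [3.142, -0.004, 3.084]
force: [-16.3, 1.9, 7.1]
grip_width: 0.0657
```

move_arm(motion=[[[-1,0,-0.5],[0,0,0]],[[-1,0,-0.5],[0,0,0]]])

```text
clock: 31.48
position: [0.5063, -0.3062, 0.0588]
tool_rot: [-3.142, -0.002, 3.085]
force: [-10.8, 1.4, 8.5]
grip_width: 0.065
```

move_arm(motion=[[[0,0,0],[0,0,0]],[[0,0,0],[0,0,0]],[[0,0,0],[0,0,0]],[[0,0,0],[0,0,0]],[[0,0,12],[0,0,0]],[[0,0,40],[0,0,0]],[[-10,0,80],[0,0,0]],[[-40,0,120],[0,0,0]],[[-70,20,140],[0,0,0]]], jaw=85.4)

```text
clock: 32.6
position: [0.4367, -0.2867, 0.2008]
tool_rot: [-3.141, 0.001, 3.084]
force: [0.3, -0.7, 0.0]
grip_width: 0.0852
```

move_arm(motion=[[[-10,40,10],[0,0,0]],[[-10,90,20],[0,0,0]],[[-10,145,30],[0,0,0]],[[-10,200,30],[0,0,0]],[[-10,250,30],[0,0,0]],[[-10,250,30],[0,0,0]]])

```text
clock: 33.35
position: [0.4271, -0.0329, 0.2296]
tool_rot: [-3.142, 0.001, 3.091]
force: [-0.1, -0.6, 0.5]
grip_width: 0.0854
```

Run:
```python
from plan import *
for c in('side','top'):
    f=grab_frame(c);save(c+'11',f)
s=observe();print(s['clock'],s['grip_width'],np.round(s['force'],1),np.round(s['position'],4))
from zoom import zoom
zoom('pics/side11.png','pics/zs11.png',320,295,500,395,4)
zoom('pics/top11.png','pics/zt11.png',410,185,505,325,4)
```

```text
33.45 0.08542764872242557 [-0.2 -0.9 -0. ] [ 0.4271 -0.0361  0.229 ]
```

View pics/zs11.png

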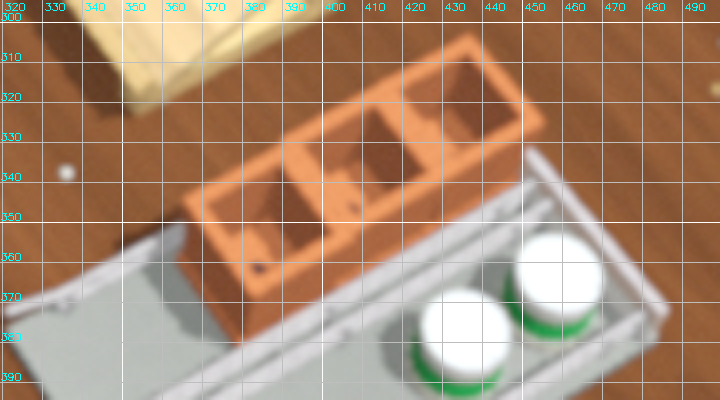

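View pics/zt11.png

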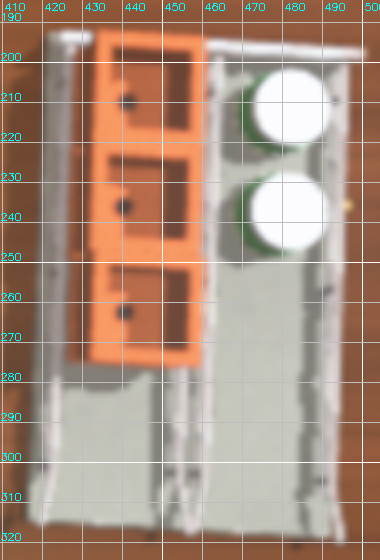

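View pics/side11.png

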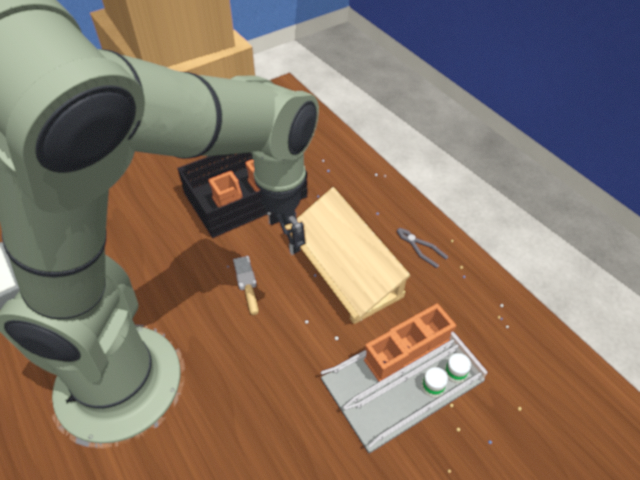

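View pics/top11.png

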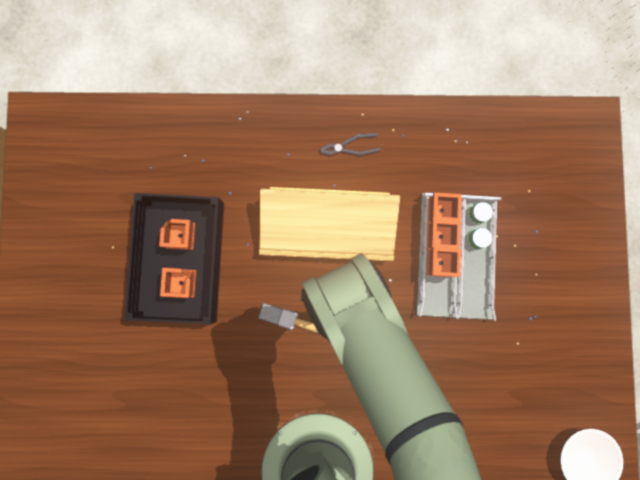

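Run:
```python
from workcell import *
print(job_done())
```

```text
the job is handed in; nothing more can be done
None
```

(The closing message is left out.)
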